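Pin and clamp a bowl in the donut chuck

TASK

The bowl is waiting in the donut chuck to have its foot turned. First stand every locating pin from the red caddy upright in a bore of its own on the chuck, steel foot down and fully home. Then snug the four knobs clockwise in star order, always going across to the opposite knob before its neighbour: one round with each knob brought to half way (yellow dot), then, once all four are at half way, a second round with each to its stop (red dot), so that the ring goes down evenly and seats flat; leave the other things on the bench where they are.

Things in the scene. Friction and masses are not known exactly. Their poses are not given: they have to be found in the camera images.
- pin1_mid (a point): A loose locating pin (or absent) standing upright in a cell of the red caddy: round, 110 mm tall, 300 g, lower 40 mm a steel foot 34 mm in diameter, upper 70 mm a maple grip 26 mm in diameter. The point is on its axis half-way up, 55 mm above its foot; z points up along the pin.
- pin2_mid (a point): A loose locating pin (or absent) standing upright in a cell of the red caddy: round, 110 mm tall, 300 g, lower 40 mm a steel foot 34 mm in diameter, upper 70 mm a maple grip 26 mm in diameter. The point is on its axis half-way up, 55 mm above its foot; z points up along the pin.
- pin3_mid (a point): A loose locating pin (or absent) standing upright in a cell of the red caddy: round, 110 mm tall, 300 g, lower 40 mm a steel foot 34 mm in diameter, upper 70 mm a maple grip 26 mm in diameter. The point is on its axis half-way up, 55 mm above its foot; z points up along the pin.
- pin4_mid (a point): A loose locating pin (or absent) standing upright in a cell of the red caddy: round, 110 mm tall, 300 g, lower 40 mm a steel foot 34 mm in diameter, upper 70 mm a maple grip 26 mm in diameter. The point is on its axis half-way up, 55 mm above its foot; z points up along the pin.
- socket1 (a point): Centre of the mouth of a round bore, 40 mm in diameter, 40 mm deep, with a 3 mm chamfer, in the aluminium block on one corner of the chuck board; the mouth is 70 mm above the bench. A pin that is home has its half-way point 15 mm above the mouth. Every bore can take any pin; numbers run counter-clockwise seen from above.
- socket2 (a point): Centre of the mouth of a round bore, 40 mm in diameter, 40 mm deep, with a 3 mm chamfer, in the aluminium block on one corner of the chuck board; the mouth is 70 mm above the bench. A pin that is home has its half-way point 15 mm above the mouth. Every bore can take any pin; numbers run counter-clockwise seen from above.
- socket3 (a point): Centre of the mouth of a round bore, 40 mm in diameter, 40 mm deep, with a 3 mm chamfer, in the aluminium block on one corner of the chuck board; the mouth is 70 mm above the bench. A pin that is home has its half-way point 15 mm above the mouth. Every bore can take any pin; numbers run counter-clockwise seen from above.
- socket4 (a point): Centre of the mouth of a round bore, 40 mm in diameter, 40 mm deep, with a 3 mm chamfer, in the aluminium block on one corner of the chuck board; the mouth is 70 mm above the bench. A pin that is home has its half-way point 15 mm above the mouth. Every bore can take any pin; numbers run counter-clockwise seen from above.
- knob1 (a joint): Turn of hand knob 1 in rad: 0 = backed off (start is 0 to 0.3), 1.1 = half way, 2.2 = hard against its stop. It grows CLOCKWISE seen from above and stays where it is left (friction about 0.12 N m). The knob sinks 3 mm per rad. Knobs 1, 2, 3, 4 run counter-clockwise seen from above; knob 1 is opposite knob 3.
- knob1_grip (a point): Grip point of knob 1, on its vertical turning axis, 12 mm below the top of its bar and about 30 mm above the ring's top. The black knob has a bar 56 mm long, 16 mm wide, 32 mm high on a disc of 46 mm; x points along the bar to the end with the white pointer. Dots on the ring show where the pointer stands: white = backed off, yellow = half way, red = home.
- knob2 (a joint): Turn of hand knob 2 in rad: 0 = backed off (start is 0 to 0.3), 1.1 = half way, 2.2 = hard against its stop. It grows CLOCKWISE seen from above and stays where it is left (friction about 0.12 N m). The knob sinks 3 mm per rad. Knobs 1, 2, 3, 4 run counter-clockwise seen from above; knob 2 is opposite knob 4.
- knob2_grip (a point): Grip point of knob 2, on its vertical turning axis, 12 mm below the top of its bar and about 30 mm above the ring's top. The black knob has a bar 56 mm long, 16 mm wide, 32 mm high on a disc of 46 mm; x points along the bar to the end with the white pointer. Dots on the ring show where the pointer stands: white = backed off, yellow = half way, red = home.
- knob3 (a joint): Turn of hand knob 3 in rad: 0 = backed off (start is 0 to 0.3), 1.1 = half way, 2.2 = hard against its stop. It grows CLOCKWISE seen from above and stays where it is left (friction about 0.12 N m). The knob sinks 3 mm per rad. Knobs 1, 2, 3, 4 run counter-clockwise seen from above; knob 3 is opposite knob 1.
- knob3_grip (a point): Grip point of knob 3, on its vertical turning axis, 12 mm below the top of its bar and about 30 mm above the ring's top. The black knob has a bar 56 mm long, 16 mm wide, 32 mm high on a disc of 46 mm; x points along the bar to the end with the white pointer. Dots on the ring show where the pointer stands: white = backed off, yellow = half way, red = home.
- knob4 (a joint): Turn of hand knob 4 in rad: 0 = backed off (start is 0 to 0.3), 1.1 = half way, 2.2 = hard against its stop. It grows CLOCKWISE seen from above and stays where it is left (friction about 0.12 N m). The knob sinks 3 mm per rad. Knobs 1, 2, 3, 4 run counter-clockwise seen from above; knob 4 is opposite knob 2.
- knob4_grip (a point): Grip point of knob 4, on its vertical turning axis, 12 mm below the top of its bar and about 30 mm above the ring's top. The black knob has a bar 56 mm long, 16 mm wide, 32 mm high on a disc of 46 mm; x points along the bar to the end with the white pointer. Dots on the ring show where the pointer stands: white = backed off, yellow = half way, red = home.
- ring_mid (a point): Centre of the top face of the blue clamp ring (inner diameter 116, outer 256, 16 mm thick; z across its face), about 93 mm above the bench with all knobs backed off, 86 mm when seated flat on the corner blocks. Springs below hold it up against the knobs; each rad between opposite knobs tilts it 0.016 rad. The bowl's foot (60 mm wide) stands up in its middle to 101 mm above the bench.
- chuck_mid (a point): Centre of the fixed chuck, 70 mm above the bench: a dark board 300 x 300 x 20 mm (x, y along its edges) with an aluminium block 60 x 60 x 50 mm at each corner, bores 103 mm from the middle in x and y. Knobs stand 93 mm from the middle: 1 towards +x of the chuck, 2 +y, 3 -x, 4 -y. Socket 1 lies between knobs 1 and 2, socket 2 between 2 and 3, and so on.
- caddy_mid (a point): Centre of the red caddy, 17.5 mm above the bench: a loose open box 245 x 70 x 35 mm (long side along x), walls and floor 5 mm thick, four cells in a row 60 mm apart. It stands to the left or right of the chuck; pins stand loosely in some cells, 5 mm above the bench, their tops 80 mm above its rim. It may shift and need not stay where it is.
- can: Bystander, to be left alone: steel tin with a paper band, 60 mm wide, 90 tall.
- bowl: Bystander, to be left alone: small turned bowl lying rim down, 130 mm wide, 64 tall.
- blank: Bystander, to be left alone: wood block 55 x 55 x 60 mm.
- mug: Bystander, to be left alone: white mug 80 mm wide, 90 tall.
- plank: Bystander, to be left alone: dark offcut of wood 200 x 50 x 25 mm, beside the chuck.
There are look-alikes about, which are no part of the job. Leave any blue or pink look-alike of the part that bears pin3_mid alone.

How it is judged:
On the way, in this order (a step that is already met when the one before it is completed fails the run):
1. every pin present stands fully home in a bore, let go ((horizontal distance between pin1_mid and socket1 below 0.01 m or horizontal distance between pin1_mid and socket2 below 0.01 m or horizontal distance between pin1_mid and socket3 below 0.01 m or horizontal distance between pin1_mid and socket4 below 0.01 m) and height (world z) of pin1_mid between 0.08 and 0.09 m and angle between each of pin1_mid, pin2_mid, pin3_mid, pin4_mid's own z axis and vertical below 0.15 rad and contact force between each of pin1, pin2, pin3, pin4 and the fingers below 0.2 N and (horizontal distance between pin2_mid and socket1 below 0.01 m or horizontal distance between pin2_mid and socket2 below 0.01 m or horizontal distance between pin2_mid and socket3 below 0.01 m or horizontal distance between pin2_mid and socket4 below 0.01 m) and height (world z) of pin2_mid between 0.08 and 0.09 m and (horizontal distance between pin3_mid and socket1 below 0.01 m or horizontal distance between pin3_mid and socket2 below 0.01 m or horizontal distance between pin3_mid and socket3 below 0.01 m or horizontal distance between pin3_mid and socket4 below 0.01 m) and height (world z) of pin3_mid between 0.08 and 0.09 m and (horizontal distance between pin4_mid and socket1 below 0.01 m or horizontal distance between pin4_mid and socket2 below 0.01 m or horizontal distance between pin4_mid and socket3 below 0.01 m or horizontal distance between pin4_mid and socket4 below 0.01 m) and height (world z) of pin4_mid between 0.08 and 0.09 m), for 0.2 s.
2. all four knobs have been brought to about half way (0.75 to 1.55 rad) (value of joint knob1 between 0.75 and 1.55 rad and value of joint knob2 between 0.75 and 1.55 rad and value of joint knob3 between 0.75 and 1.55 rad and value of joint knob4 between 0.75 and 1.55 rad), for 0.2 s.
At the end, for the whole second after the job is handed in: Every pin present is upright (within 0.15 rad) and fully home in a bore (half-way point within 10 mm of the bore's axis and 80 to 90 mm above the bench), let go; all four knobs are past 2.0 rad, the ring's top is below 88.2 mm and tilted less than 0.006 rad (all of step 1 and value of joint each of knob1, knob2, knob3, knob4 above 2 rad and angle between ring_mid's own z axis and vertical below 0.006 rad and height (world z) of ring_mid below 0.0882 m); the robot touches nothing.
It fails at once if a knob was drawn well past half way while another had not been brought to half way ((value of joint knob1 above 1.6 rad and value of joint knob2 below 0.7 rad) or (value of joint knob1 above 1.6 rad and value of joint knob3 below 0.7 rad) or (value of joint knob1 above 1.6 rad and value of joint knob4 below 0.7 rad) or (value of joint knob2 above 1.6 rad and value of joint knob1 below 0.7 rad) or (value of joint knob2 above 1.6 rad and value of joint knob3 below 0.7 rad) or (value of joint knob2 above 1.6 rad and value of joint knob4 below 0.7 rad) or (value of joint knob3 above 1.6 rad and value of joint knob1 below 0.7 rad) or (value of joint knob3 above 1.6 rad and value of joint knob2 below 0.7 rad) or (value of joint knob3 above 1.6 rad and value of joint knob4 below 0.7 rad) or (value of joint knob4 above 1.6 rad and value of joint knob1 below 0.7 rad) or (value of joint knob4 above 1.6 rad and value of joint knob2 below 0.7 rad) or (value of joint knob4 above 1.6 rad and value of joint knob3 below 0.7 rad)).
It fails at once if two neighbouring knobs were brought to half way while both knobs opposite them were still slack (not crosswise) ((value of joint each of knob1, knob2 above 0.75 rad and value of joint each of knob3, knob4 below 0.5 rad) or (value of joint each of knob2, knob3 above 0.75 rad and value of joint each of knob4, knob1 below 0.5 rad) or (value of joint each of knob3, knob4 above 0.75 rad and value of joint each of knob1, knob2 below 0.5 rad) or (value of joint each of knob4, knob1 above 0.75 rad and value of joint each of knob2, knob3 below 0.5 rad)).
It fails at once if two neighbouring knobs were drawn home while both knobs opposite them were still at half way (not crosswise) ((value of joint each of knob1, knob2 above 1.85 rad and value of joint each of knob3, knob4 below 1.5 rad) or (value of joint each of knob2, knob3 above 1.85 rad and value of joint each of knob4, knob1 below 1.5 rad) or (value of joint each of knob3, knob4 above 1.85 rad and value of joint each of knob1, knob2 below 1.5 rad) or (value of joint each of knob4, knob1 above 1.85 rad and value of joint each of knob2, knob3 below 1.5 rad)).
It fails at once if the ring was drawn down crooked (tilted more than 0.0265 rad) (angle between ring_mid's own z axis and vertical above 0.0265 rad).
It fails at once if a bystander was moved more than 30 mm (distance of any of can, bowl, blank, mug, plank from where it was at the start of the episode above 0.03 m).
Of pin1, pin2, pin3, pin4 only 2 to 4 are there at a start; the rules pass over those that are not, and their reading is None.
At some moment in a run one of caddy may be knocked a few centimetres aside while the robot is not near it.
It also fails if it takes over 210 s, if anything falls off the work surface, if the arm or the gripper's body presses on something with over 40 N, if the wrist force passes 120 N, or if a joint passes its speed limit or range.

ROBOT

A 6-joint arm with a two-finger parallel gripper is mounted at the origin on the work surface. World frame = base frame: x ahead of the robot, y to its left, z up, the work surface at z = 0. Lengths are in m, angles in rad, forces in N, time in s.
With the tool pointing down it reaches from about 0.35 to 0.85 m from the base axis. Payload 8.1 kg.
Tool frame: the origin (TCP) lies at the very end of the fingers, on their centre line; the grasp point (between the pads) lies 19 mm behind it; z points along the fingers, y is the direction in which the jaws open and shut (so a half turn about z gives the same grasp; the last joint's range is limited). The gripper opens to 93 mm and grips with 3 to 60 N. Pads are 15 mm wide; open, the fingers measure 128 mm over their backs; the gripper's body (75 mm by 188 mm) begins 65 mm behind the grasp point.
Start: joints at [-1.356, 0.13, 1.488, -0, 1.523, -0.085], TCP at [0.177, -0.573, 0.219] pointing down, gripper open.
Joint ranges: [-2.96, 2.96], [-0.89, 2.26], [0.02, 2.5], [-1.34, 4.48], [0, 2.73], [-2.66, 2.66]. Speed limits (rad/s): [2.39, 2.39, 2.79, 3.14, 3.14, 3.14].

INTERFACE

Orientations are given as a rotation vector (axis times angle).
In Python, from plant import robot gives the robot as it stands.
- The arm moves only by the shell command python3 -m pendant 'ROWS' [OPENING] [FORCE]. ROWS is JSON, a list of rows, each an object with "delta_pos": the shift along the tool's x, y, z in m, a list of three; "spin": the turn about the tool's z in rad. In form: [{"delta_pos": [dx, dy, dz], "spin": spin}, ...]. A call has 1 to 10 rows; each row is the pose to reach, as a shift and turn from the pose measured when the call began, along the tool's axes at that moment; what a row does not reach only later rows make up. A row lasts 1/10 s, in which the tool goes at most 50 mm and 8.59 degrees, less where a joint would pass 70% of its speed; a pose out of reach is approached as far as the arm can. A call with a gripper value outside its range is refused whole. OPENING is the closure, from -1 (fully open) to 1 (shut), set as the call begins (- or left out, the last holds). The fingers move at their own pace and stop on an object; FORCE is the grip in N (left out, the last holds). Time passes only in rows, so rows that repeat a pose let the fingers close. It gives the time, the measured TCP pose, the force and the opening at its end, in the units of the state.
- robot.read_state(): the state, without advancing time (a new reading comes with each control period).
- robot.read_camera(name): name is "side" or "top"; returns a dict with "color" (420x560x3 uint8, blue, green, red), "camera_matrix" (3x3 intrinsics, pixels), "D" ([k1, k2, p1, p2, k3] as OpenCV has them; the pictures are not rectified), "R" (3x3) and "t" (3): a world point X has camera coordinates R X + t. Camera axes: x right, y down, z forward; pixel columns grow to the right and rows downward; lengths in m; the calibration is good to about 2 mm. A picture is of the moment at which its call begins. There is no depth.
- robot.close_job(): hands the job in, once; it reports no verdict.
Trained networks look in the newest picture that a camera, given by its name, has taken for a name from the list of things; names that differ only in an ending like _2 or _b are one class to them, and where a whole thing is asked for, a point or a joint stands for the part that bears it (a point fixed in the world has none). Each returns a list of dicts, best first, with "score" (0 to 1); they miss things now and then, are a little off and sometimes report something else, mostly with a low value. They report only what shows in the picture. A call takes as long as a camera call. They do not tell look-alikes from the thing itself.
- robot.outline_of(camera, label): "mask" (420x560 bool, what is visible of it).
- robot.mark_of(camera, label): "location" ([x, y, z] in m, in the coordinates of the camera as it stood for that picture, good to about 4 mm: a listed point, or the origin of a listed thing).
The state is a dict: "t": time; "q": joint angles; "dq": joint speeds; "joint_torque": joint torques, N m; "tool_pos": TCP position; "orientation": TCP orientation; "force": force on the tool from outside, world axes, zero at the start; "wrist_torque": the same for the moment, N m; "opening": finger opening in m.
Only numpy, scipy, OpenCV 4.12 (cv2) and the standard library are available. Lean on these libraries where they do the work, as an engineer would, in place of code of your own. Each camera call takes 0.05 s, during which the arm holds its last target.

## Working session

There is one attempt and no reset: what is moved stays moved. The work goes in short steps, Python scripts to look and compute and a shell command to move; the robot and the scene stay as the last step left them, time stands still between calls to the robot, and variables do not carry over. Pictures are saved under pics/ and viewed, and the job is handed in when it is done.

```bash
ls; mkdir -p pics; python3 - <<'E'
from plant import robot
import cv2
s=robot.read_state(); print(s)
for c in ("side","top"):
    r=robot.read_camera(c); cv2.imwrite(f"pics/{c}0.png",r["color"]); print(c,r["camera_matrix"],r["D"],r["R"],r["t"])
E
```

```text
pics
{'t': 0.0, 'q': array([-1.35642202e+00,  1.31139512e-01,  1.48928395e+00, -4.28219610e-05,
        1.52299478e+00, -8.54686693e-02]), 'dq': array([-0.00033617, -0.00026289,  0.0006144 ,  0.00014446, -0.00257394,
        0.00065178]), 'joint_torque': array([-7.39709558e-04, -5.59855521e+01, -4.91754913e+01,  7.66200596e-02,
        3.55274440e-02, -1.28781203e-04]), 'tool_pos': array([ 0.17706649, -0.57267915,  0.21759782]), 'orientation': array([-3.10455367e+00, -4.68961390e-01,  2.51598365e-04]), 'force': array([-0.45445313, -0.17161011, -0.41243189]), 'wrist_torque': array([-0.01990819,  0.03616539,  0.05086376]), 'opening': 0.09305425050484502}
side [[540.31177018   0.         270.96311773]
 [  0.         540.31177018 207.35893408]
 [  0.           0.           1.        ]] [0.03938254 0.         0.         0.         0.        ] [[-0.8303421  -0.55723602  0.00447366]
 [-0.29433929  0.43175241 -0.85261612]
 [ 0.4731769  -0.70927983 -0.52251866]] [0.46207432 0.24215103 1.31511345]
top [[402.3089139    0.         282.84506779]
 [  0.         402.3089139  216.75852546]
 [  0.           0.           1.        ]] [0.01850833 0.         0.         0.         0.        ] [[-0.01783916 -0.99977171  0.01175973]
 [-0.98499039  0.01555337 -0.17190703]
 [ 0.17168488 -0.01464989 -0.98504299]] [-0.00972154  0.57318206  1.44242975]
```

View pics/side0.png

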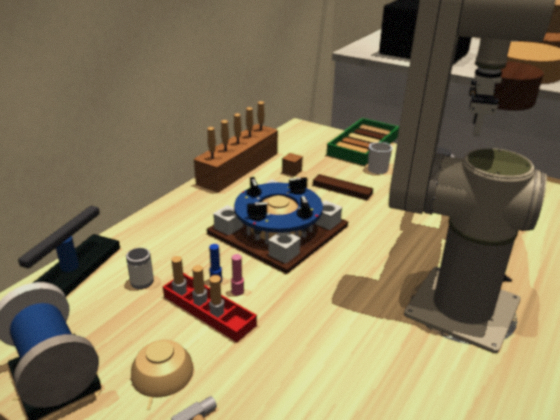

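View pics/top0.png

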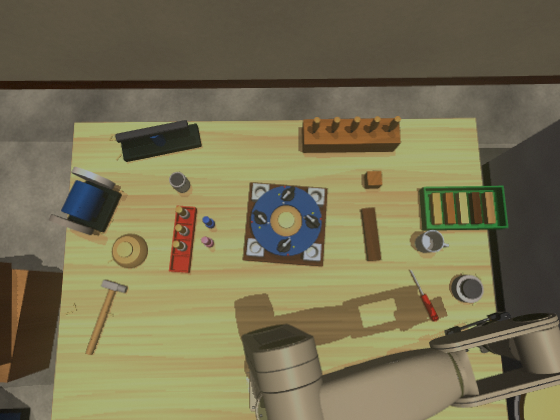

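Side and top views: the red caddy holds three pins (top view around (180,212), (180,230), (180,245)). A blue and a pink look-alike stand beside it at (208,222) and (207,241). The chuck is centred near (286,221).

```bash
cat > h.py <<'E'
from plant import robot
import numpy as np, cv2
from scipy.spatial.transform import Rotation as Ro
def cam(c,save=None):
    r=robot.read_camera(c)
    if save: cv2.imwrite(save,r["color"])
    return r
def marks(c,r,label,n=5):
    out=[]
    for m in robot.mark_of(c,label)[:n]:
        X=r["R"].T@(np.array(m["location"])-r["t"]); out.append((round(m["score"],2),np.round(X,4)))
    return out
def proj(r,X):
    rv,_=cv2.Rodrigues(r["R"]); p,_=cv2.projectPoints(np.array(X,float).reshape(-1,3),rv,r["t"],r["camera_matrix"],r["D"]); return p[:,0]
def onplane(r,uv,z):
    p=cv2.undistortPoints(np.array(uv,float).reshape(-1,1,2),r["camera_matrix"],r["D"])[:,0]
    d=np.c_[p,np.ones(len(p))]@r["R"]; c=-r["R"].T@r["t"]
    return c+d*((z-c[2])/d[:,2])[:,None]
def st():
    s=robot.read_state(); R=Ro.from_rotvec(s["orientation"]).as_matrix(); return s,R
def crop(img,cx,cy,w,h,k,f):
    o=img[max(0,cy-h):cy+h,max(0,cx-w):cx+w]; cv2.imwrite(f,cv2.resize(o,None,fx=k,fy=k,interpolation=cv2.INTER_CUBIC))
E
python3 - <<'E'
from h import *
for c in ("side","top"):
    r=cam(c)
    for l in ["pin1_mid","socket1","socket2","socket3","socket4","knob1_grip","knob2_grip","knob3_grip","knob4_grip","ring_mid","chuck_mid","caddy_mid","knob1"]:
        try: print(c,l,*marks(c,r,l,7))
        except Exception as e: print(l,e)
    if c=="top": crop(r["color"],285,222,50,50,6,"pics/tc.png"); crop(r["color"],190,240,50,45,6,"pics/tp.png")
    else: crop(r["color"],278,222,80,65,5,"pics/sc.png")
E
```

```text
side pin1_mid (0.21, array([0.5617, 0.0623, 0.1193]))
side socket1 (0.93, array([0.6658, 0.0639, 0.0708])) (0.92, array([ 0.4401, -0.1222,  0.07  ])) (0.86, array([ 0.6454, -0.1414,  0.0692]))
side socket2 (0.93, array([0.6658, 0.0639, 0.0708])) (0.92, array([ 0.4401, -0.1222,  0.07  ])) (0.86, array([ 0.6454, -0.1414,  0.0692]))
side socket3 (0.93, array([0.6658, 0.0639, 0.0708])) (0.92, array([ 0.4401, -0.1222,  0.07  ])) (0.86, array([ 0.6454, -0.1414,  0.0692]))
side socket4 (0.93, array([0.6658, 0.0639, 0.0708])) (0.92, array([ 0.4401, -0.1222,  0.07  ])) (0.86, array([ 0.6454, -0.1414,  0.0692]))
side knob1_grip (0.58, array([ 0.6453, -0.0389,  0.124 ]))
side knob2_grip (0.74, array([0.5589, 0.065 , 0.1163]))
side knob3_grip (0.7, array([ 0.4607, -0.0234,  0.115 ])) (0.51, array([0.7088, 0.3604, 0.0023]))
side knob4_grip (0.52, array([ 0.5445, -0.1196,  0.1215]))
side ring_mid (0.81, array([ 0.5544, -0.0324,  0.0934])) (0.67, array([ 0.4603, -0.0209,  0.1193])) (0.49, array([ 0.647 , -0.0402,  0.1237]))
side chuck_mid (0.81, array([ 0.5539, -0.0272,  0.0712]))
side caddy_mid (0
[... 851 characters left out ...]
499, -0.0408,  0.1195]))
top knob2_grip (0.68, array([0.5631, 0.0609, 0.1237]))
top knob3_grip (0.49, array([ 0.4614, -0.0183,  0.1246])) (0.25, array([ 0.7178, -0.3614,  0.0029]))
top knob4_grip (0.42, array([ 0.5468, -0.121 ,  0.1235])) (0.42, array([0.4735, 0.3592, 0.0569]))
top ring_mid (0.9, array([ 0.558 , -0.0267,  0.0931]))
top chuck_mid (0.64, array([ 0.5538, -0.0275,  0.0741])) (0.38, array([0.5964, 0.3551, 0.0598])) (0.29, array([ 0.7132,  0.3678, -0.0032]))
top caddy_mid (0.67, array([0.5029, 0.3533, 0.0229]))
knob1 it knows: blank, bowl, caddy_mid, can, chuck_mid, knob1_grip, knob2_grip, knob3_grip, knob4_grip, mug, pin1_mid, pin2_mid, pin3_mid, pin4_mid, plank, ring_mid, socket
```

View pics/tc.png

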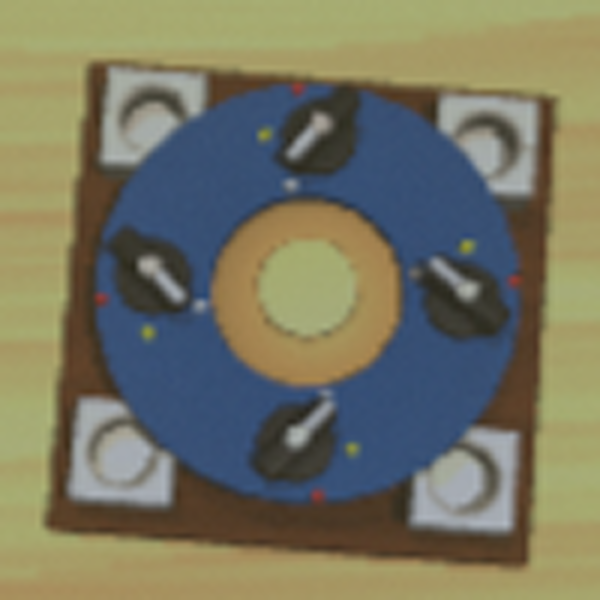

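View pics/tp.png

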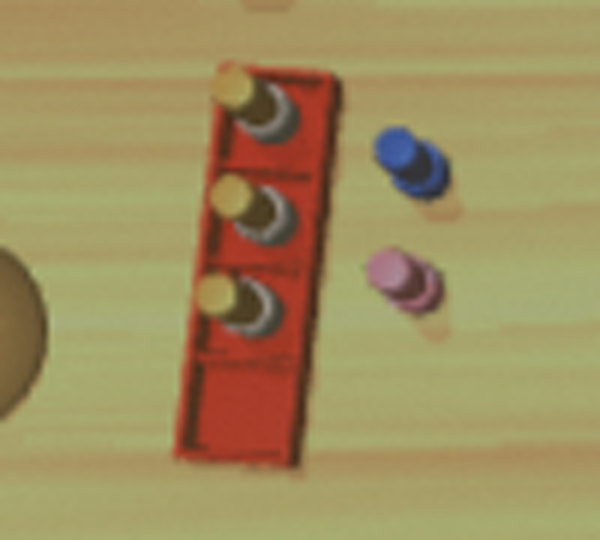

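```bash
python3 - <<'E'
from h import *
for c in ("side","top"):
    r=cam(c)
    for l in ["pin1_mid","pin2_mid","pin3_mid","pin4_mid","can","bowl","plank","mug","blank"]:
        print(c,l,*marks(c,r,l,7))
    for m in robot.outline_of(c,"pin3_mid"):
        ys,xs=np.nonzero(m["mask"]); print("outl",m["score"],xs.min(),xs.max(),ys.min(),ys.max(),len(xs), r["color"][ys,xs].mean(0))
    ms=robot.outline_of(c,"caddy_mid")
    m=ms[0]["mask"].astype(np.uint8); ys,xs=np.nonzero(m); print(cv2.minAreaRect(np.c_[xs,ys].astype(np.float32)))
E
```

```text
side pin1_mid (0.49, array([ 0.4411, -0.1231,  0.0687])) (0.37, array([0.5003, 0.35  , 0.0182]))
side pin2_mid (0.93, array([0.4691, 0.3564, 0.0614])) (0.6, array([ 0.5103, -0.3479, -0.001 ]))
side pin3_mid (0.79, array([0.5538, 0.255 , 0.0524])) (0.59, array([0.4858, 0.2579, 0.0548])) (0.57, array([0.5326, 0.3503, 0.0554]))
side pin4_mid
side can
side bowl
side plank (0.96, array([ 0.5097, -0.3487,  0.0037])) (0.52, array([ 0.6459, -0.0407,  0.1248])) (0.49, array([ 0.4628, -0.0232,  0.1176]))
side mug (0.64, array([ 0.4688, -0.5554, -0.0023]))
side blank (0.97, array([ 0.7161, -0.3683,  0.0022]))
outl 0.96 191 206 265 306 475 [ 51.85052632  75.04631579 101.6       ]
outl 0.81 230 242 254 295 477 [ 72.74842767  76.05031447 121.86163522]
outl 0.6 208 221 244 281 368 [82.13586957 60.33695652 53.625     ]
outl 0.33 234 321 182 233 2276 [103.43892794  67.21089631  43.72275923]
((208.36679077148438, 306.620361328125), (101.02313995361328, 34.557559967041016), 29.47589111328125)
top pin1_mid
top pin2_mid (0.43, array([0.472 , 0.3585, 0.0592]))
top pin3_mid (0.65, array([0.4891, 0.2615, 0.
[... 178 characters left out ...]
2, -0.0028])) (0.29, array([0.4715, 0.3573, 0.0579]))
top bowl (0.92, array([ 0.4611,  0.5543, -0.0016])) (0.25, array([ 0.5102, -0.352 ,  0.0026]))
top plank (0.59, array([ 0.5075, -0.3486,  0.0011])) (0.37, array([0.562 , 0.0636, 0.1243])) (0.35, array([ 0.5425, -0.1167,  0.1236]))
top mug (0.74, array([ 0.4722, -0.5528, -0.0006]))
top blank (0.87, array([ 0.7166, -0.3631,  0.0032]))
outl 0.63 175 189 224 235 111 [ 69.3963964  100.57657658 118.15315315]
outl 0.61 201 213 236 246 102 [ 99.88235294 100.42156863 135.95098039]
outl 0.48 203 214 217 227 85 [109.37647059  73.90588235  60.74117647]
((182.3190155029297, 238.6374053955078), (21.69511604309082, 66.72232055664062), 5.946863651275635)
```

The top crop shows four knobs with white pointers near their white dots, four free bores, and three pins in the caddy with its lower (−x) cell empty. Next I fit the chuck pose and the knob angles.

```bash
python3 - <<'E'
from h import *
from scipy.optimize import least_squares
obs=[]
C=0.103;K=.093
off={'s':[(C,C),(-C,C),(-C,-C),(C,-C)],'k':[(K,0),(0,K),(-K,0),(0,-K)]}
for i in range(3):
  for c in ("side","top"):
    r=cam(c)
    for l,ls in [("socket1",off['s'])]+[("knob%d_grip"%(j+1),[off['k'][j]]) for j in range(4)]+[("chuck_mid",[(0,0)]),("ring_mid",[(0,0)])]:
        for s,X in marks(c,r,l,4):
            if s<.3: continue
            # nominal assign
            a=np.array(ls); th=-.09; R=np.array([[np.cos(th),-np.sin(th)],[np.sin(th),np.cos(th)]])
            p=a@R.T+[.555,-.028]; d=np.linalg.norm(p-X[:2],axis=1); j=d.argmin()
            if d[j]<.015: obs.append((*ls[j],*X[:2],l))
A=np.array([o[:4] for o in obs],float)
def f(p):
    c,s=np.cos(p[2]),np.sin(p[2]); R=np.array([[c,-s],[s,c]])
    return (A[:,:2]@R.T+p[:2]-A[:,2:]).ravel()
q=least_squares(f,[.555,-.028,-.09],loss='soft_l1',f_scale=.002).x
print(q,len(A),np.std(f(q)))
r=cam("top")
th=q[2];R=np.array([[np.cos(th),-np.sin(th)],[np.sin(th),np.cos(th)]])
for n in 'sk': print(n,np.round(np.array(off[n])@R.T+q[:2],4).tolist())
# check
img=r["color"].copy(); img=cv2.resize(img[172:272,235:335],None,fx=8,fy=8,interpolation=cv2.INTER_CUBIC)
P=np.array(off['s'])@R.T+q[:2]
def d(X,col):
    p=proj(r,X)[0]; u=(p-[235,172]+.5)*8; cv2.circle(img,tuple(int(v) for v in u),3,col,-1)
for p in P: d([*p,.07],(0,0,255))
for p in np.array(off['k'])@R.T+q[:2]: d([*p,.135],(0,255,0)); d([*p,.093],(255,255,0))
cv2.imwrite("pics/chk.png",img[:,:][100:700])
# colored dots
dots={1:[(292,185),(265,135),(297,90)],2:[(200,305),(148,332),(100,298)],3:[(325,393),(352,450),(318,496)],4:[(415,273),(467,246),(516,281)]}
for k in dots:
    c=(np.array(off['k'])@R.T+q[:2])[k-1]
    uv=np.array(dots[k])/6-.5+[235,172]
    X=onplane(r,uv,.093)[:,:2]-c
    print(k,np.degrees(np.arctan2(X[:,1],X[:,0])).round(0),(np.linalg.norm(X,axis=1)*1e3).round(0),"outward",np.degrees(np.arctan2(*(c-q[:2])[::-1])).round(1))
E
```

```text
[ 0.55349468 -0.0292437  -0.09070344] 57 0.0023124245180441475
s [[0.6654, 0.064], [0.4602, 0.0827], [0.4416, -0.1225], [0.6467, -0.1411]]
k [[0.6461, -0.0377], [0.5619, 0.0634], [0.4609, -0.0208], [0.5451, -0.1219]]
1 [149.  84.  22.] [32. 33. 34.] outward -5.2
2 [-120.  174.  109.] [32. 32. 34.] outward 84.8
3 [ -29.  -96. -158.] [35. 33. 33.] outward 174.8
4 [ 57.  -6. -69.] [34. 34. 35.] outward -95.2
```

View pics/chk.png

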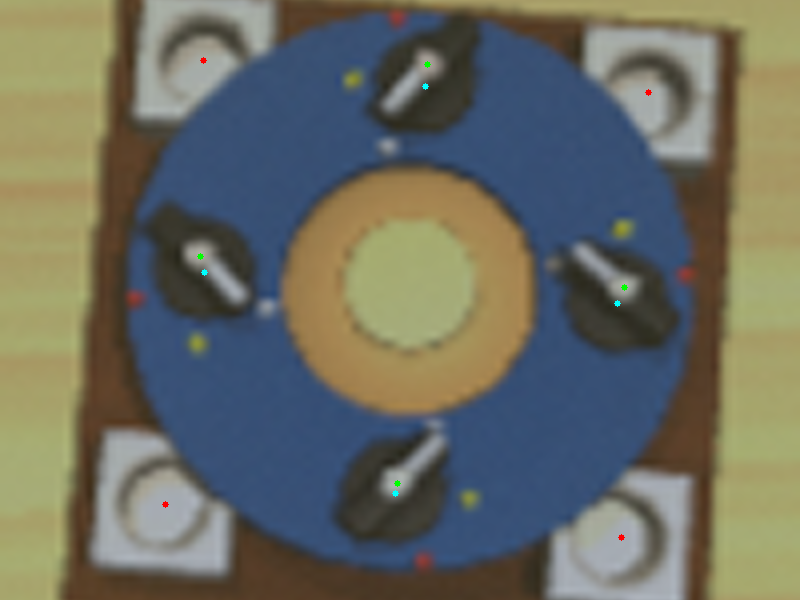

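The fitted chuck model overlays the bores, knobs and ring well. Yellow dots lie at outward+90°, and the knob starts are about 8–15°. Next I refine the pin positions and work out the moves.

```bash
cat >> h.py <<'E'
CH=np.array([0.5535,-0.0292]); YAW=-0.0907
_R=np.array([[np.cos(YAW),-np.sin(YAW)],[np.sin(YAW),np.cos(YAW)]])
S=np.array([(.103,.103),(-.103,.103),(-.103,-.103),(.103,-.103)])@_R.T+CH
KN=np.array([(.093,0),(0,.093),(-.093,0),(0,-.093)])@_R.T+CH
def delta(X,yawx=None):
    "tool delta to reach world point X; spin so tool-x angle = yawx mod 180"
    s,R=st(); d=R.T@(np.array(X)-s["tool_pos"])
    a=np.degrees(np.arctan2(R[1,0],R[0,0]))
    sp=None
    if yawx is not None:
        sp=[round(np.radians(a-yawx+k),3) for k in (-360,-180,0,180,360)]; sp=[(x,round(s["q"][5]+x,2)) for x in sp if abs(x)<3.3]
    print("delta",d.round(4),"toolx",a.round(2),"spin",sp,"t",round(s["t"],2),"tcp",s["tool_pos"].round(4),"tilt",np.degrees(np.arccos(-R[2,2])).round(2))
E
python3 - <<'E'
from h import *
r=cam("top")
uv=np.array([(233,87),(232,195),(215,293)])/6-.5+[140,195]
print(onplane(r,uv,.115))
c=[[],[],[]]
for cn in ("side","top","side","top"):
    r=cam(cn)
    for l in ["pin1_mid","pin2_mid","pin3_mid","pin4_mid"]:
        for s,X in marks(cn,r,l): 
            for i,x in enumerate((.595,.53,.47)):
                if np.hypot(X[0]-x,X[1]-.352)<.02: c[i].append(X)
for a in c: print(np.array(a).mean(0).round(4) if a else None,len(a), np.array(a).std(0).round(4) if a else '')
delta([.53,.35,.2])
E
```

```text
[[0.59527884 0.35112772 0.115     ]
 [0.53084412 0.34999323 0.115     ]
 [0.47340008 0.35825805 0.115     ]]
[0.5946 0.3521 0.0589] 4 [0.0012 0.0014 0.0019]
[0.5289 0.3496 0.06  ] 5 [0.0023 0.0018 0.0024]
[0.4717 0.3562 0.0592] 5 [0.0022 0.0008 0.0028]
delta [ 0.6097 -0.7779  0.0186] toolx 17.18 spin None t 6.1 tcp [ 0.1772 -0.5732  0.2187] tilt 0.0
```

```bash
python3 -m pendant '[{"delta_pos":[0.6725,-0.7598,0],"spin":0},{"delta_pos":[0.6725,-0.7598,0],"spin":0},{"delta_pos":[0.6725,-0.7598,0],"spin":0},{"delta_pos":[0.6725,-0.7598,0],"spin":0},{"delta_pos":[0.6725,-0.7598,0],"spin":0},{"delta_pos":[0.6725,-0.7598,0],"spin":0},{"delta_pos":[0.6725,-0.7598,0],"spin":0},{"delta_pos":[0.6725,-0.7598,0],"spin":0},{"delta_pos":[0.6725,-0.7598,0],"spin":0},{"delta_pos":[0.6725,-0.7598,0],"spin":0}]' -0.3 20; python3 -c "
from h import *
delta([.595,.3515,.2])"
```

```text
t: 7.1
tool_pos: [0.3837, -0.1158, 0.2191]
orientation: [3.106, 0.468, 0.002]
force: [1.0, -0.8, -0.6]
opening: 0.0603
delta [ 0.3397 -0.3842  0.0191] toolx 17.16 spin None t 7.1 tcp [ 0.3837 -0.1158  0.2191] tilt 0.09
```

```bash
python3 -m pendant '[{"delta_pos":[0.340,-0.384,0.02],"spin":0},{"delta_pos":[0.340,-0.384,0.02],"spin":0},{"delta_pos":[0.340,-0.384,0.02],"spin":0},{"delta_pos":[0.340,-0.384,0.02],"spin":0},{"delta_pos":[0.340,-0.384,0.02],"spin":0},{"delta_pos":[0.340,-0.384,0.02],"spin":0},{"delta_pos":[0.340,-0.384,0.02],"spin":0},{"delta_pos":[0.340,-0.384,0.02],"spin":0},{"delta_pos":[0.340,-0.384,0.02],"spin":0},{"delta_pos":[0.340,-0.384,0.02],"spin":0}]'; python3 -m pendant '[{"delta_pos":[0.010,-0.012,0.0],"spin":0},{"delta_pos":[0.010,-0.012,0],"spin":0},{"delta_pos":[0.010,-0.012,0],"spin":0},{"delta_pos":[0.010,-0.012,0],"spin":0}]'; python3 -c "
from h import *
delta([.595,.3515,.075])
r=cam('side','pics/s2.png');cam('top','pics/t2.png')
print(marks('side',r,'caddy_mid'))"
```

```text
t: 8.1
tool_pos: [0.5897, 0.3397, 0.1994]
orientation: [3.105, 0.469, 0.002]
force: [1.3, -1.0, 0.2]
opening: 0.0604
t: 8.5
tool_pos: [0.5956, 0.353, 0.1997]
orientation: [3.105, 0.467, 0.002]
force: [-0.2, -0.5, -0.6]
opening: 0.0607
delta [-0.0012  0.0011  0.1247] toolx 17.12 spin None t 8.5 tcp [0.5956 0.353  0.1997] tilt 0.11
[(0.84, array([0.4995, 0.3488, 0.018 ]))]
```

View pics/s2.png

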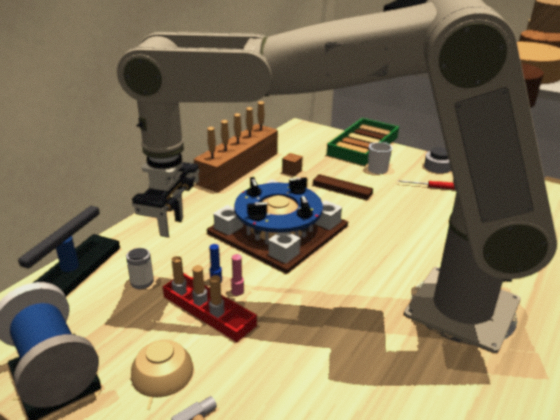

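The gripper is above the far pin (side view (178,262)), and the caddy hasn't moved. I descend.

```bash
python3 -m pendant '[{"delta_pos":[-0.001,0.001,0.04],"spin":0},{"delta_pos":[-0.001,0.001,0.08],"spin":0},{"delta_pos":[-0.001,0.001,0.11],"spin":0},{"delta_pos":[-0.001,0.001,0.125],"spin":0},{"delta_pos":[-0.001,0.001,0.125],"spin":0}]' -0.3 20;  python3 -m pendant '[{"delta_pos":[0,0,0],"spin":0},{"delta_pos":[0,0,0],"spin":0},{"delta_pos":[0,0,0],"spin":0},{"delta_pos":[0,0,0],"spin":0},{"delta_pos":[0,0,0],"spin":0},{"delta_pos":[0,0,0],"spin":0}]' 1 25
```

```text
t: 9.15
tool_pos: [0.5938, 0.3504, 0.0726]
orientation: [3.105, 0.466, -0.003]
force: [-0.1, -0.7, 0.4]
opening: 0.0604
t: 9.75
tool_pos: [0.5943, 0.3507, 0.0735]
orientation: [3.105, 0.466, -0.001]
force: [0.7, -0.3, 3.0]
opening: 0.0253
```

```bash
python3 -m pendant '[{"delta_pos":[0,0,-0.03],"spin":0},{"delta_pos":[0,0,-0.07],"spin":0},{"delta_pos":[0,0,-0.12],"spin":0},{"delta_pos":[0,0,-0.15],"spin":0},{"delta_pos":[0,0,-0.15],"spin":0}]';  python3 -c "
from h import *
delta([*S[0],.2235])
print(st()[0]['opening'],st()[0]['force'])
r=cam('side');crop(r['color'],200,220,80,80,4,'pics/s3.png')"
```

```text
t: 10.25
tool_pos: [0.5969, 0.3523, 0.2305]
orientation: [-3.105, -0.466, -0.014]
force: [0.6, 0.9, -2.1]
opening: 0.0258
delta [-0.0192  0.2956  0.0068] toolx 17.07 spin None t 10.25 tcp [0.5969 0.3523 0.2305] tilt 0.51
0.025806716190967142 [ 0.59224981  0.93580589 -2.13384131]
```

View pics/s3.png

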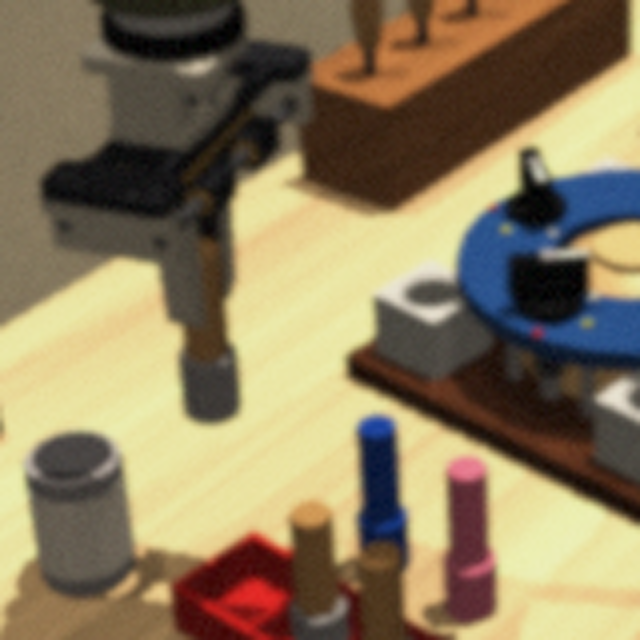

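The pin is held upright. Now over to socket 1.

```bash
python3 -m pendant '[{"delta_pos":[-0.019,0.296,0.008],"spin":0},{"delta_pos":[-0.019,0.296,0.008],"spin":0},{"delta_pos":[-0.019,0.296,0.008],"spin":0},{"delta_pos":[-0.019,0.296,0.008],"spin":0},{"delta_pos":[-0.019,0.296,0.008],"spin":0},{"delta_pos":[-0.019,0.296,0.008],"spin":0},{"delta_pos":[-0.019,0.296,0.03],"spin":0},{"delta_pos":[-0.019,0.296,0.05],"spin":0},{"delta_pos":[-0.019,0.296,0.065],"spin":0},{"delta_pos":[-0.019,0.296,0.065],"spin":0}]';  python3 -c "
from h import *
delta([*S[0],.10])
r=cam('side');print(S[0],[marks('side',r,'pin%d_mid'%i) for i in (1,2,3,4)]);crop(r['color'],240,200,60,60,5,'pics/s4.png')
r=cam('top');print([marks('top',r,'pin%d_mid'%i) for i in (1,2,3,4)])"
```

```text
t: 11.3
tool_pos: [0.6615, 0.0632, 0.1558]
orientation: [-3.106, -0.466, 0.007]
force: [-0.1, 0.5, -2.8]
opening: 0.0256
delta [0.0042 0.0004 0.0558] toolx 17.08 spin None t 11.3 tcp [0.6615 0.0632 0.1558] tilt 0.26
[0.66540592 0.06404733] [[(0.39, array([ 0.5435, -0.1215,  0.1215]))], [(0.84, array([0.4675, 0.3539, 0.0616]))], [(0.93, array([0.557 , 0.2547, 0.055 ])), (0.63, array([0.4868, 0.2577, 0.0547])), (0.35, array([ 0.5123, -0.3482,  0.0007]))], []]
[[(0.67, array([ 0.5546, -0.0301,  0.0711]))], [(0.63, array([0.4724, 0.3546, 0.0592])), (0.21, array([ 0.4596,  0.5555, -0.0023]))], [(0.7, array([ 0.4733, -0.5529, -0.0008])), (0.59, array([0.5289, 0.3492, 0.0618])), (0.44, array([0.4846, 0.261 , 0.0554])), (0.41, array([0.5589, 0.2586, 0.0589]))], [(0.44, array([0.6654, 0.0657, 0.1505])), (0.3, array([ 0.7182, -0.3632,  0.0048]))]]
```

View pics/s4.png

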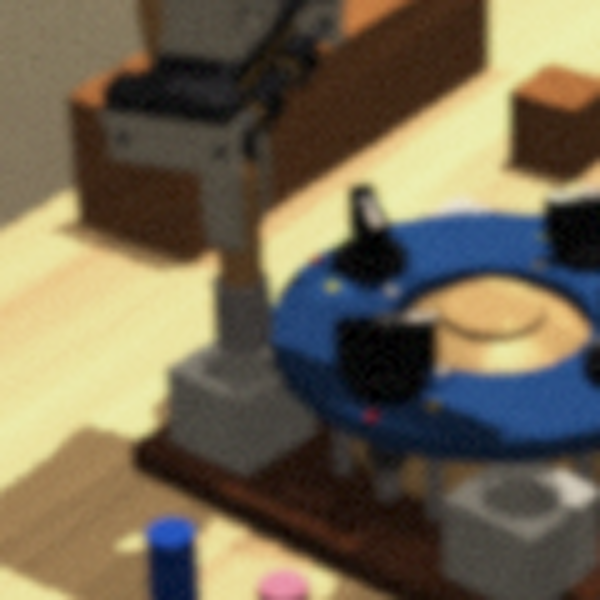

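```bash
python3 -m pendant '[{"delta_pos":[0.003,0,0.0],"spin":0},{"delta_pos":[0.003,0,0.0],"spin":0},{"delta_pos":[0.003,0,0.010],"spin":0},{"delta_pos":[0.003,0,0.016],"spin":0},{"delta_pos":[0.003,0,0.022],"spin":0},{"delta_pos":[0.003,0,0.028],"spin":0},{"delta_pos":[0.003,0,0.034],"spin":0}]';  python3 -c "
from h import *
delta([*S[0],.10])
print(st()[0]['force'])
r=cam('side');crop(r['color'],240,200,60,60,5,'pics/s5.png')
"
```

```text
t: 12.5
tool_pos: [0.6679, 0.0641, 0.1276]
orientation: [3.107, 0.466, 0.008]
force: [-0.9, -0.4, -1.6]
opening: 0.0257
delta [-0.0025 -0.0007  0.0276] toolx 17.07 spin None t 12.5 tcp [0.6679 0.0641 0.1276] tilt 0.27
[-0.88188419 -0.41073147 -1.6403198 ]
```

View pics/s5.png

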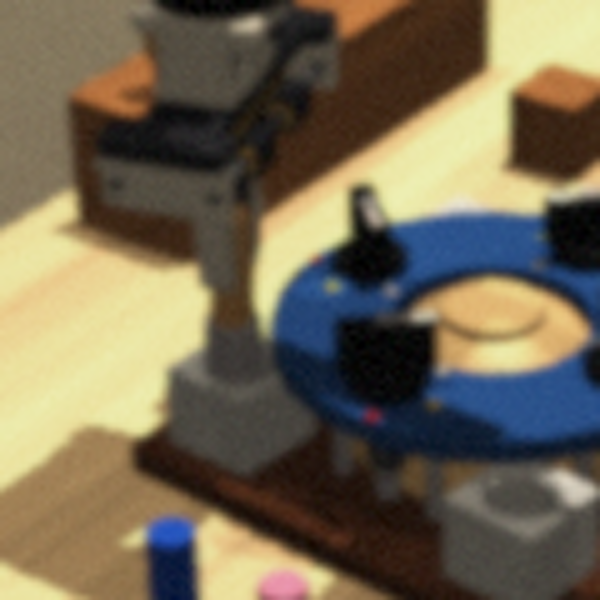

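The foot is about 11 mm into the bore with no force building up, so I continue down.

```bash
python3 -m pendant '[{"delta_pos":[-0.002,0,0.006],"spin":0},{"delta_pos":[-0.002,0,0.012],"spin":0},{"delta_pos":[-0.002,0,0.018],"spin":0},{"delta_pos":[-0.002,0,0.024],"spin":0},{"delta_pos":[-0.002,0,0.028],"spin":0},{"delta_pos":[-0.002,0,0.028],"spin":0}]';  python3 -c "
from h import *
delta([*S[0],.10])
print(st()[0]['force'])"
```

```text
t: 13.15
tool_pos: [0.6657, 0.0636, 0.0985]
orientation: [3.107, 0.466, 0.006]
force: [-0.3, 0.0, -2.3]
opening: 0.0258
delta [-0.0002 -0.0005 -0.0015] toolx 17.08 spin None t 13.15 tcp [0.6657 0.0636 0.0985] tilt 0.22
[-0.31015016  0.03195416 -2.30558204]
```

```bash
python3 -m pendant '[{"delta_pos":[0,0,0],"spin":0},{"delta_pos":[0,0,0],"spin":0},{"delta_pos":[0,0,0],"spin":0},{"delta_pos":[0,0,0],"spin":0}]' -0.3; python3 -m pendant '[{"delta_pos":[0,0,-0.04],"spin":0},{"delta_pos":[0,0,-0.08],"spin":0},{"delta_pos":[0,0,-0.115],"spin":0},{"delta_pos":[0,0,-0.115],"spin":0}]';python3 -c "
from h import *
r=cam('side');crop(r['color'],240,220,100,75,4,'pics/s6.png');print(marks('side',r,'pin3_mid'),marks('side',r,'pin4_mid'),marks('side',r,'pin2_mid'),marks('side',r,'caddy_mid'))
r=cam('top');print(marks('top',r,'pin3_mid'))
delta([.5302,.350,.2])"
```

```text
t: 13.55
tool_pos: [0.6659, 0.0636, 0.0987]
orientation: [3.107, 0.466, 0.007]
force: [-0.1, 0.5, 0.3]
opening: 0.0528
t: 13.95
tool_pos: [0.6689, 0.0636, 0.2217]
orientation: [3.105, 0.466, 0.025]
force: [0.4, -0.0, 1.1]
opening: 0.0604
[(0.89, array([0.4838, 0.2557, 0.0517])), (0.72, array([0.5548, 0.255 , 0.0518])), (0.68, array([0.5314, 0.3509, 0.0586]))] [(0.69, array([0.6663, 0.0661, 0.0843]))] [(0.56, array([0.4709, 0.3549, 0.0622]))] [(0.71, array([0.5017, 0.3489, 0.0166])), (0.66, array([ 0.4675, -0.5516, -0.0054])), (0.18, array([ 0.4614, -0.0206,  0.1164]))]
[(0.63, array([0.5599, 0.2574, 0.0586])), (0.49, array([0.4854, 0.2616, 0.0591])), (0.41, array([0.5285, 0.3543, 0.0598]))]
delta [-0.0442 -0.3133  0.0116] toolx 17.08 spin None t 14.3 tcp [0.6645 0.0635 0.2116] tilt 0.06
```

View pics/s6.png

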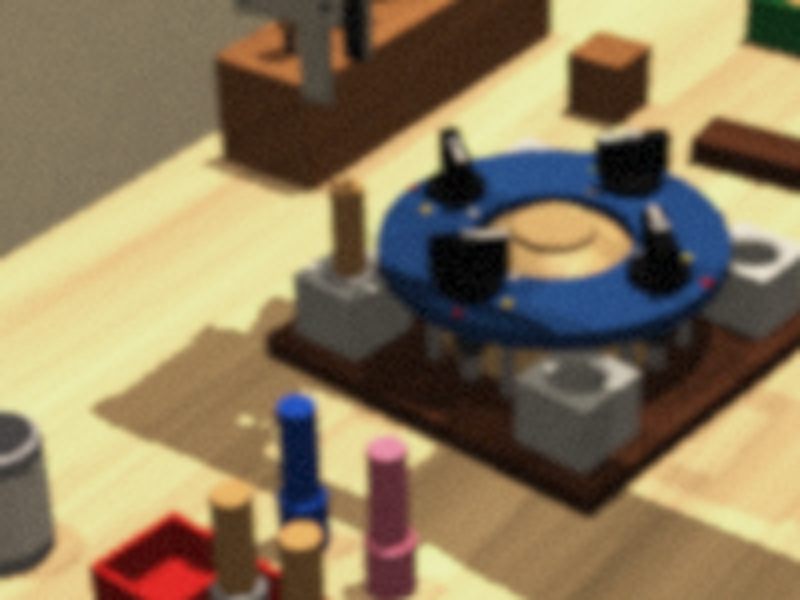

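Pin 4 is home in socket 1 (network z 0.084). Next is the middle pin.

```bash
python3 -m pendant '[{"delta_pos":[-0.044,-0.314,0.01],"spin":0},{"delta_pos":[-0.044,-0.314,0.01],"spin":0},{"delta_pos":[-0.044,-0.314,0.01],"spin":0},{"delta_pos":[-0.044,-0.314,0.01],"spin":0},{"delta_pos":[-0.044,-0.314,0.01],"spin":0},{"delta_pos":[-0.044,-0.314,0.01],"spin":0},{"delta_pos":[-0.044,-0.314,0.03],"spin":0},{"delta_pos":[-0.044,-0.314,0.05],"spin":0},{"delta_pos":[-0.044,-0.314,0.05],"spin":0},{"delta_pos":[-0.044,-0.314,0.05],"spin":0}]' -0.3;  python3 -c "
from h import *
delta([.5302,.351,.075])
r=cam('side');print(marks('side',r,'pin3_mid'),marks('side',r,'caddy_mid'));crop(r['color'],200,260,60,60,5,'pics/s7.png')
"
```

```text
t: 15.3
tool_pos: [0.5297, 0.3502, 0.1608]
orientation: [3.106, 0.466, -0.001]
force: [-0.4, -0.4, -0.1]
opening: 0.0603
delta [ 0.0008 -0.0006  0.0858] toolx 17.07 spin None t 15.3 tcp [0.5297 0.3502 0.1608] tilt 0.06
[(0.84, array([0.5277, 0.3473, 0.0587])), (0.77, array([0.4861, 0.258 , 0.0563])), (0.69, array([0.465 , 0.5577, 0.0019])), (0.59, array([0.5545, 0.2535, 0.0547])), (0.44, array([0.7119, 0.3623, 0.0027]))] [(0.63, array([0.4996, 0.3502, 0.0199]))]
```

View pics/s7.png

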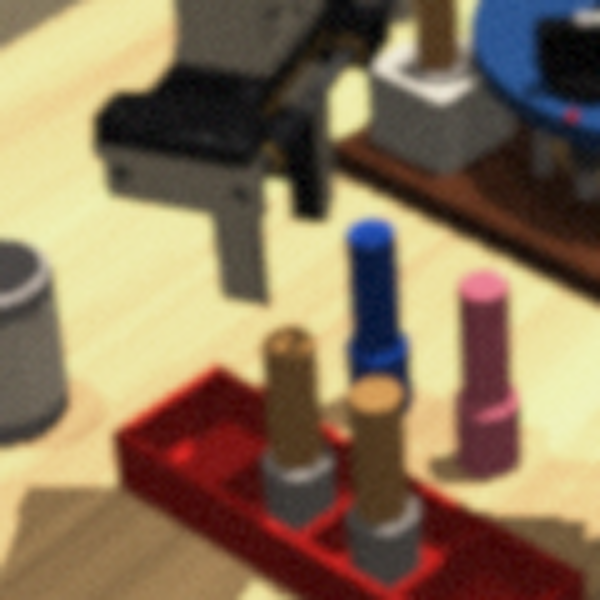

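The fingers straddle the middle pin, at (290,340) in the crop. Descend and grip.

```bash
python3 -m pendant '[{"delta_pos":[0,0,0.03],"spin":0},{"delta_pos":[0,0,0.06],"spin":0},{"delta_pos":[0,0,0.086],"spin":0},{"delta_pos":[0,0,0.086],"spin":0},{"delta_pos":[0,0,0.086],"spin":0}]' -0.3;  python3 -m pendant '[{"delta_pos":[0,0,0],"spin":0},{"delta_pos":[0,0,0],"spin":0},{"delta_pos":[0,0,0],"spin":0},{"delta_pos":[0,0,0],"spin":0},{"delta_pos":[0,0,0],"spin":0},{"delta_pos":[0,0,0],"spin":0}]' 1 25; python3 -m pendant '[{"delta_pos":[0,0,-0.03],"spin":0},{"delta_pos":[0,0,-0.07],"spin":0},{"delta_pos":[0,0,-0.12],"spin":0},{"delta_pos":[0,0,-0.15],"spin":0},{"delta_pos":[0,0,-0.15],"spin":0}]';  python3 -c "
from h import *
delta([*S[1],.17])
r=cam('side');crop(r['color'],200,230,60,80,4,'pics/s8.png')"
```

```text
t: 15.95
tool_pos: [0.5321, 0.3504, 0.078]
orientation: [-3.106, -0.463, -0.005]
force: [0.0, -0.9, -0.3]
opening: 0.0606
t: 16.55
tool_pos: [0.5322, 0.3505, 0.0784]
orientation: [-3.106, -0.464, -0.006]
force: [0.5, 0.8, 1.6]
opening: 0.0258
t: 17.05
tool_pos: [0.5341, 0.3516, 0.2347]
orientation: [-3.103, -0.463, -0.02]
force: [0.1, 1.7, -2.3]
opening: 0.0258
delta [-0.1501  0.2358  0.0621] toolx 16.98 spin None t 17.05 tcp [0.5341 0.3516 0.2347] tilt 0.77
```

View pics/s8.png

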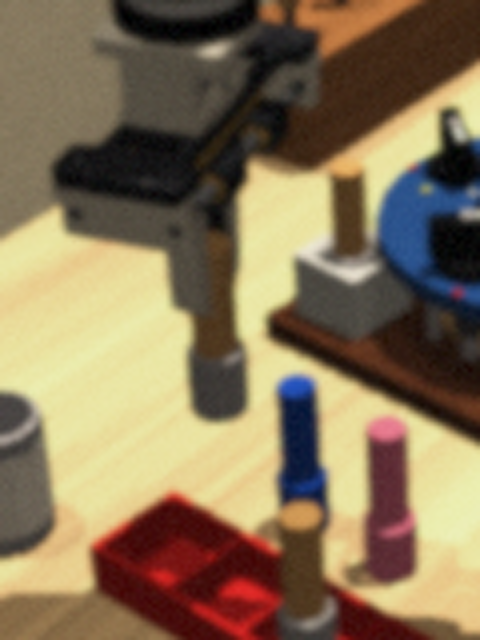

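```bash
python3 -m pendant '[{"delta_pos":[-0.150,0.236,0],"spin":0},{"delta_pos":[-0.150,0.236,0],"spin":0},{"delta_pos":[-0.150,0.236,0],"spin":0},{"delta_pos":[-0.150,0.236,0],"spin":0},{"delta_pos":[-0.150,0.236,0],"spin":0},{"delta_pos":[-0.150,0.236,0],"spin":0},{"delta_pos":[-0.150,0.236,0.03],"spin":0},{"delta_pos":[-0.150,0.236,0.06],"spin":0},{"delta_pos":[-0.150,0.236,0.068],"spin":0},{"delta_pos":[-0.150,0.236,0.068],"spin":0}]';  python3 -c "
from h import *
delta([*S[1],.1034])
r=cam('side');print(S[1],[marks('side',r,'pin%d_mid'%i) for i in (1,2,3,4)]);crop(r['color'],280,200,60,60,5,'pics/s9.png')
r=cam('top');print([marks('top',r,'pin%d_mid'%i) for i in (1,2,3,4)])"
```

```text
t: 18.1
tool_pos: [0.4564, 0.0816, 0.1577]
orientation: [-3.104, -0.463, -0.002]
force: [-0.1, 0.2, -2.6]
opening: 0.0258
delta [0.0039 0.0003 0.0544] toolx 16.98 spin None t 18.1 tcp [0.4564 0.0816 0.1577] tilt 0.21
[0.46025267 0.08270592] [[], [(0.55, array([0.4678, 0.3588, 0.0623])), (0.25, array([0.5   , 0.3492, 0.0185]))], [(0.86, array([0.5552, 0.2547, 0.0504])), (0.84, array([0.4853, 0.2587, 0.0516])), (0.8, array([0.4549, 0.0793, 0.1383]))], [(0.76, array([0.6662, 0.0656, 0.083 ])), (0.35, array([ 0.6479, -0.0402,  0.1286]))]]
[[(0.74, array([ 0.7173, -0.3637,  0.0036])), (0.42, array([0.6634, 0.0613, 0.0735]))], [(0.49, array([0.4749, 0.3562, 0.0593]))], [(0.63, array([0.4839, 0.2593, 0.0573])), (0.47, array([0.5589, 0.2572, 0.0564])), (0.19, array([0.4604, 0.5562, 0.0015]))], [(0.65, array([0.6676, 0.0646, 0.0839]))]]
```

View pics/s9.png

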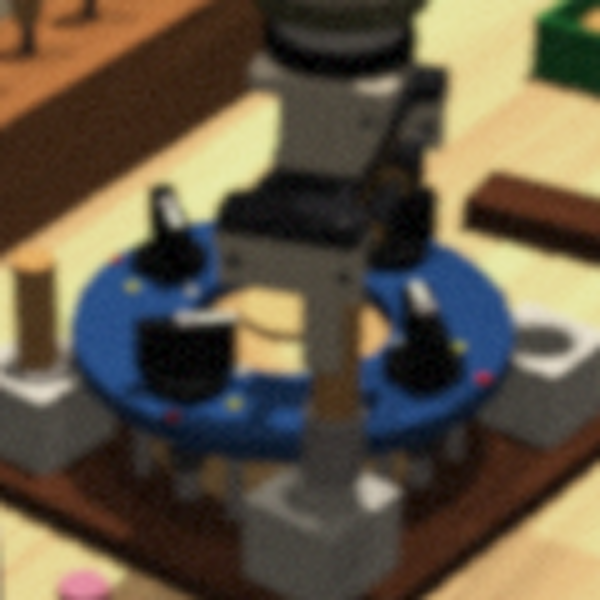

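```bash
python3 -m pendant '[{"delta_pos":[0.003,0,0.0],"spin":0},{"delta_pos":[0.003,0,0.0],"spin":0},{"delta_pos":[0.003,0,0.010],"spin":0},{"delta_pos":[0.003,0,0.016],"spin":0},{"delta_pos":[0.003,0,0.022],"spin":0},{"delta_pos":[0.003,0,0.028],"spin":0}]';  python3 -c "
from h import *
delta([*S[1],.1034])
r=cam('side');crop(r['color'],280,200,60,60,5,'pics/s10.png')"
```

```text
t: 19.2
tool_pos: [0.462, 0.0828, 0.1328]
orientation: [-3.104, -0.464, -0.013]
force: [-0.4, -1.0, -2.2]
opening: 0.0256
delta [-0.0019 -0.0004  0.0294] toolx 16.99 spin None t 19.2 tcp [0.462  0.0828 0.1328] tilt 0.5
```

View pics/s10.png

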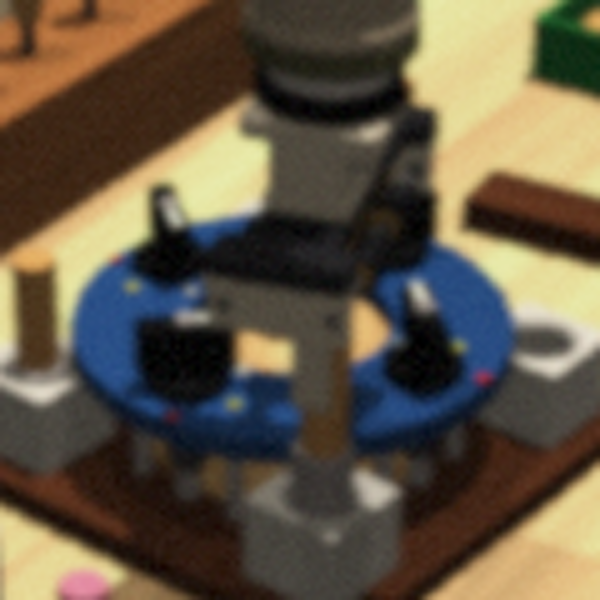

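Entering the bore. Continue down and release.

```bash
python3 -m pendant '[{"delta_pos":[-0.001,0,0.006],"spin":0},{"delta_pos":[-0.001,0,0.012],"spin":0},{"delta_pos":[-0.001,0,0.018],"spin":0},{"delta_pos":[-0.001,0,0.024],"spin":0},{"delta_pos":[-0.001,0,0.029],"spin":0},{"delta_pos":[-0.001,0,0.029],"spin":0}]'; python3 -m pendant '[{"delta_pos":[0,0,0],"spin":0},{"delta_pos":[0,0,0],"spin":0},{"delta_pos":[0,0,0],"spin":0},{"delta_pos":[0,0,0],"spin":0}]' -0.3; python3 -m pendant '[{"delta_pos":[0,0,-0.04],"spin":0},{"delta_pos":[0,0,-0.08],"spin":0},{"delta_pos":[0,0,-0.10],"spin":0},{"delta_pos":[0,0,-0.10],"spin":0}]';python3 -c "
from h import *
r=cam('side');crop(r['color'],240,220,100,75,4,'pics/s11.png');print([marks('side',r,l) for l in ('pin3_mid','pin2_mid','caddy_mid')])
r=cam('top');print([marks('top',r,l) for l in ('pin3_mid','pin2_mid','caddy_mid')])
delta([.4715,.3565,.2])"
```

```text
t: 19.85
tool_pos: [0.4614, 0.0826, 0.1032]
orientation: [-3.104, -0.464, -0.013]
force: [1.0, 0.4, 0.2]
opening: 0.0257
t: 20.25
tool_pos: [0.4614, 0.0826, 0.1032]
orientation: [-3.104, -0.464, -0.013]
force: [-0.0, -0.7, -0.1]
opening: 0.0526
t: 20.65
tool_pos: [0.4629, 0.0823, 0.2074]
orientation: [-3.105, -0.464, -0.024]
force: [0.1, 0.2, 0.1]
opening: 0.0604
[[(0.85, array([0.5556, 0.2544, 0.054 ])), (0.63, array([0.4614, 0.0786, 0.083 ])), (0.55, array([0.4849, 0.2548, 0.0521]))], [(0.96, array([0.4691, 0.3574, 0.0616]))], [(0.83, array([0.4996, 0.3512, 0.0165]))]]
[[(0.4, array([0.4836, 0.263 , 0.0566])), (0.39, array([0.5585, 0.2592, 0.0558]))], [(0.63, array([0.4743, 0.3566, 0.0568]))], [(0.82, array([0.503 , 0.3527, 0.0223]))]]
delta [ 0.0912 -0.259   0.0031] toolx 16.99 spin None t 21.05 tcp [0.4599 0.0822 0.202 ] tilt 0.4
```

View pics/s11.png

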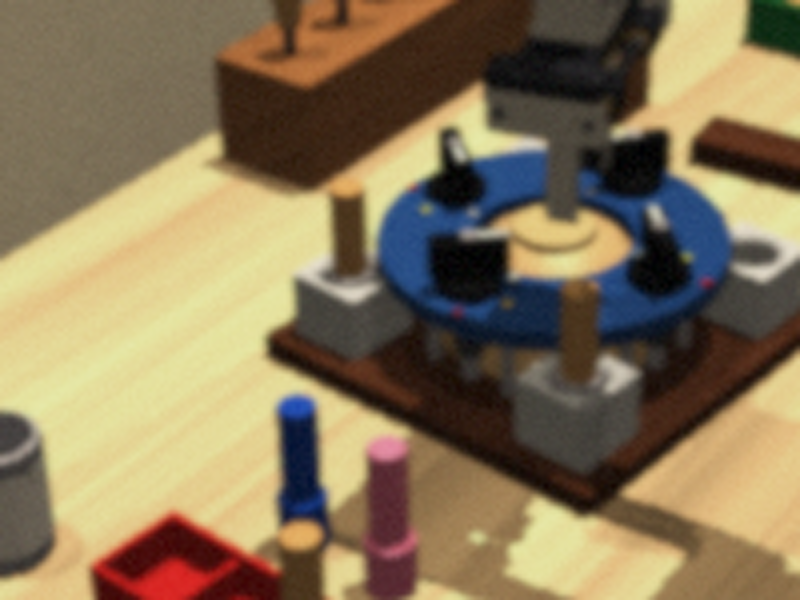

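Two pins are home. Now the third.

```bash
python3 -m pendant '[{"delta_pos":[0.091,-0.259,0],"spin":0},{"delta_pos":[0.091,-0.259,0],"spin":0},{"delta_pos":[0.091,-0.259,0],"spin":0},{"delta_pos":[0.091,-0.259,0],"spin":0},{"delta_pos":[0.091,-0.259,0],"spin":0},{"delta_pos":[0.091,-0.259,0],"spin":0},{"delta_pos":[0.091,-0.259,0.02],"spin":0},{"delta_pos":[0.091,-0.259,0.04],"spin":0},{"delta_pos":[0.091,-0.259,0.04],"spin":0},{"delta_pos":[0.091,-0.259,0.04],"spin":0}]' -0.3;  python3 -c "
from h import *
delta([.4715,.3568,.078])
r=cam('side');print(marks('side',r,'pin2_mid'),marks('side',r,'caddy_mid'));crop(r['color'],210,260,60,60,5,'pics/s12.png')
"
```

```text
t: 22.05
tool_pos: [0.471, 0.3562, 0.1625]
orientation: [-3.105, -0.464, -0.007]
force: [-0.8, -1.1, 0.4]
opening: 0.0605
delta [ 0.0002 -0.0003  0.0845] toolx 16.99 spin None t 22.05 tcp [0.471  0.3562 0.1625] tilt 0.29
[(0.62, array([0.4661, 0.358 , 0.0634]))] [(0.79, array([0.4981, 0.3497, 0.0206]))]
```

View pics/s12.png

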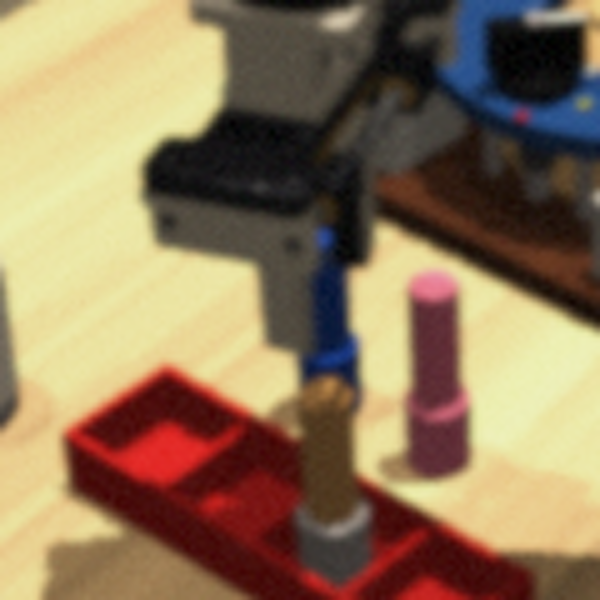

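```bash
python3 -m pendant '[{"delta_pos":[0,0,0.03],"spin":0},{"delta_pos":[0,0,0.06],"spin":0},{"delta_pos":[0,0,0.084],"spin":0},{"delta_pos":[0,0,0.084],"spin":0},{"delta_pos":[0,0,0.084],"spin":0}]' -0.3;  python3 -m pendant '[{"delta_pos":[0,0,0],"spin":0},{"delta_pos":[0,0,0],"spin":0},{"delta_pos":[0,0,0],"spin":0},{"delta_pos":[0,0,0],"spin":0},{"delta_pos":[0,0,0],"spin":0},{"delta_pos":[0,0,0],"spin":0}]' 1 25; python3 -m pendant '[{"delta_pos":[0,0,-0.03],"spin":0},{"delta_pos":[0,0,-0.07],"spin":0},{"delta_pos":[0,0,-0.12],"spin":0},{"delta_pos":[0,0,-0.17],"spin":0},{"delta_pos":[0,0,-0.17],"spin":0}]';  python3 -c "
from h import *
delta([*S[2],.24])
r=cam('side');crop(r['color'],210,230,60,80,4,'pics/s13.png')"
```

```text
t: 22.7
tool_pos: [0.4733, 0.3573, 0.0817]
orientation: [-3.103, -0.462, -0.014]
force: [-0.2, -0.2, -0.3]
opening: 0.0601
t: 23.3
tool_pos: [0.4735, 0.3575, 0.082]
orientation: [-3.103, -0.462, -0.014]
force: [-0.0, 0.9, 1.9]
opening: 0.0259
t: 23.8
tool_pos: [0.4751, 0.3584, 0.261]
orientation: [-3.098, -0.462, -0.033]
force: [0.5, 0.5, -1.8]
opening: 0.0259
delta [-0.1727  0.4503  0.0143] toolx 16.95 spin None t 23.8 tcp [0.4751 0.3584 0.261 ] tilt 1.33
```

View pics/s13.png

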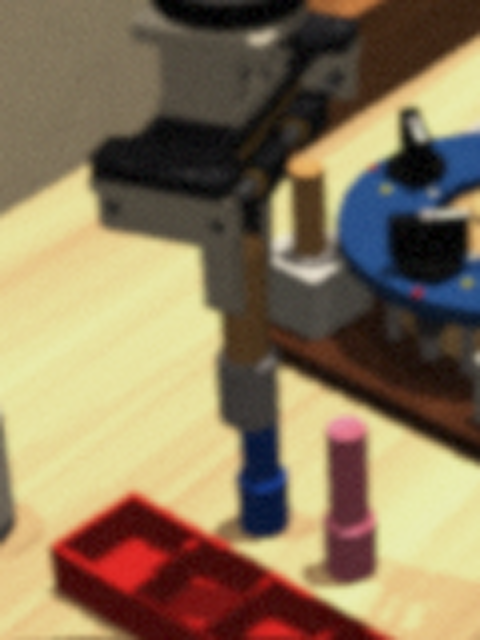

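```bash
python3 -m pendant '[{"delta_pos":[-0.172,0.450,0],"spin":0},{"delta_pos":[-0.172,0.450,0],"spin":0},{"delta_pos":[-0.172,0.450,0],"spin":0},{"delta_pos":[-0.172,0.450,0],"spin":0},{"delta_pos":[-0.172,0.450,0],"spin":0},{"delta_pos":[-0.172,0.450,0],"spin":0},{"delta_pos":[-0.172,0.450,0],"spin":0},{"delta_pos":[-0.172,0.450,0],"spin":0},{"delta_pos":[-0.172,0.450,0],"spin":0},{"delta_pos":[-0.172,0.450,0.01],"spin":0}]';  python3 -c "
from h import *
delta([*S[2],.162])"
```

```text
t: 24.85
tool_pos: [0.4396, -0.1259, 0.2399]
orientation: [-3.1, -0.459, -0.023]
force: [-0.0, 0.7, -3.9]
opening: 0.0256
delta [ 0.0017 -0.0023  0.078 ] toolx 16.82 spin None t 24.85 tcp [ 0.4396 -0.1259  0.2399] tilt 0.95
```

```bash
python3 -m pendant '[{"delta_pos":[0.002,-0.003,0.03],"spin":0},{"delta_pos":[0.002,-0.003,0.06],"spin":0},{"delta_pos":[0.002,-0.003,0.078],"spin":0},{"delta_pos":[0.002,-0.003,0.078],"spin":0},{"delta_pos":[0.002,-0.003,0.078],"spin":0}]';  python3 -c "
from h import *
delta([*S[2],.107])
r=cam('side');print(S[2],marks('side',r,'pin2_mid'));crop(r['color'],310,200,60,60,5,'pics/s14.png')"
```

```text
t: 25.35
tool_pos: [0.4406, -0.1212, 0.1606]
orientation: [-3.099, -0.458, -0.019]
force: [0.1, -0.9, -2.4]
opening: 0.0253
delta [-0.0001  0.0019  0.0536] toolx 16.83 spin None t 25.35 tcp [ 0.4406 -0.1212  0.1606] tilt 0.86
[ 0.44159408 -0.12244733] [(0.73, array([ 0.5438, -0.1213,  0.1252])), (0.56, array([ 0.4394, -0.1207,  0.1397])), (0.17, array([ 4.639e-01,  5.602e-01, -4.000e-04]))]
```

View pics/s14.png

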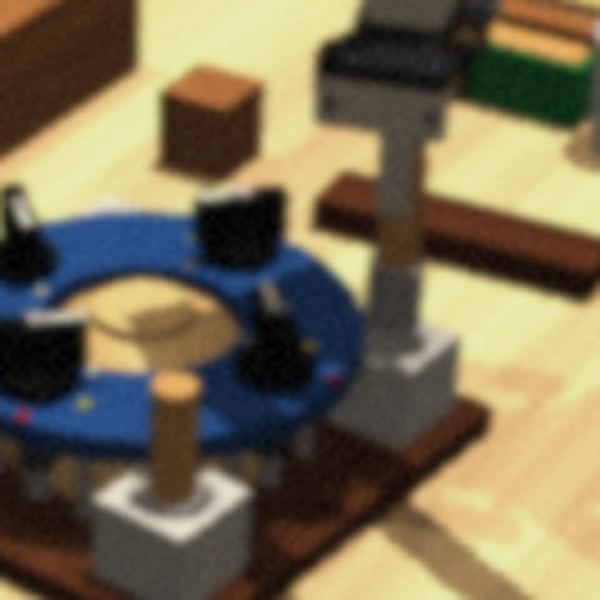

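```bash
python3 -m pendant '[{"delta_pos":[0,0.001,0.005],"spin":0},{"delta_pos":[0,0.001,0.012],"spin":0},{"delta_pos":[0,0.001,0.018],"spin":0},{"delta_pos":[0,0.001,0.024],"spin":0},{"delta_pos":[0,0.001,0.028],"spin":0}]';  python3 -c "
from h import *
delta([*S[2],.107])
r=cam('side');print(st()[0]['force']);crop(r['color'],310,200,60,60,5,'pics/s15.png')"
```

```text
t: 25.95
tool_pos: [0.4424, -0.1223, 0.1338]
orientation: [-3.1, -0.459, -0.023]
force: [-0.1, 0.2, -2.2]
opening: 0.0253
delta [-0.0013  0.      0.0268] toolx 16.83 spin None t 25.95 tcp [ 0.4424 -0.1223  0.1338] tilt 0.95
[-0.59386291 -0.23198537 -4.87095386]
```

View pics/s15.png

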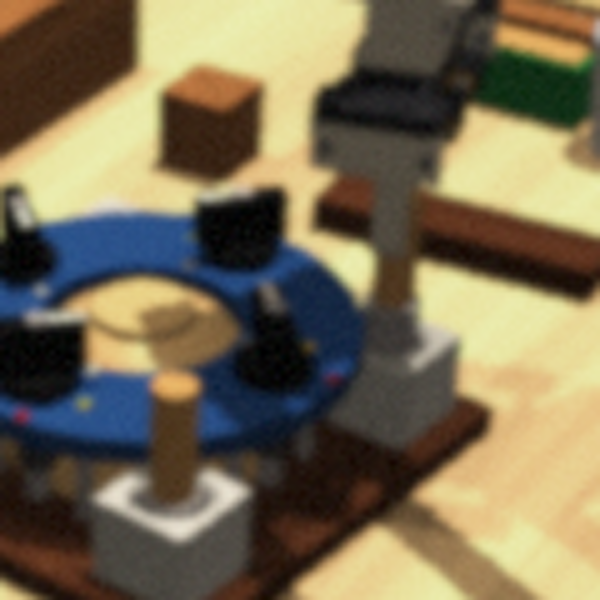

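```bash
python3 -m pendant '[{"delta_pos":[0,0,0.006],"spin":0},{"delta_pos":[0,0,0.012],"spin":0},{"delta_pos":[0,0,0.018],"spin":0},{"delta_pos":[0,0,0.023],"spin":0},{"delta_pos":[0,0,0.027],"spin":0},{"delta_pos":[0,0,0.027],"spin":0}]';python3 -m pendant '[{"delta_pos":[0,0,0],"spin":0},{"delta_pos":[0,0,0],"spin":0},{"delta_pos":[0,0,0],"spin":0},{"delta_pos":[0,0,0],"spin":0}]' -0.3; python3 -m pendant '[{"delta_pos":[0,0,-0.04],"spin":0},{"delta_pos":[0,0,-0.08],"spin":0},{"delta_pos":[0,0,-0.10],"spin":0},{"delta_pos":[0,0,-0.10],"spin":0}]';python3 -c "
from h import *
r=cam('side');crop(r['color'],280,210,80,70,5,'pics/s16.png');print([marks('side',r,l) for l in ('pin1_mid','pin2_mid','pin3_mid','pin4_mid')])
r=cam('top')
print([marks('top',r,l) for l in ('pin1_mid','pin2_mid','pin3_mid','pin4_mid')])
delta([*KN[2],.18],138)"
```

```text
t: 26.6
tool_pos: [0.4434, -0.122, 0.1072]
orientation: [-3.1, -0.459, -0.025]
force: [0.2, 1.1, 2.5]
opening: 0.0257
t: 27.0
tool_pos: [0.4434, -0.1221, 0.1072]
orientation: [-3.101, -0.459, -0.025]
force: [-0.1, -0.6, -0.6]
opening: 0.0529
t: 27.4
tool_pos: [0.444, -0.1239, 0.2112]
orientation: [-3.104, -0.46, -0.034]
force: [0.0, 0.4, -0.6]
opening: 0.0599
[[], [(0.5, array([ 0.4431, -0.124 ,  0.0858]))], [(0.9, array([0.5542, 0.2519, 0.0505])), (0.87, array([0.4619, 0.0824, 0.0841])), (0.78, array([0.4839, 0.2574, 0.0536])), (0.55, array([0.4569, 0.0844, 0.0718]))], [(0.81, array([0.6668, 0.0662, 0.0845]))]]
[[], [], [(0.63, array([0.486 , 0.2612, 0.0582])), (0.59, array([0.4601, 0.0838, 0.0856])), (0.43, array([0.56  , 0.2575, 0.0555]))], [(0.48, array([0.6669, 0.0651, 0.0849]))]]
delta [ 0.0476 -0.092   0.0277] toolx 16.84 spin [(np.float64(-2.115), np.float64(-1.23)), (np.float64(1.027), np.float64(1.91))] t 27.9 tcp [ 0.4416 -0.1229  0.2065] tilt 0.96
```

View pics/s16.png

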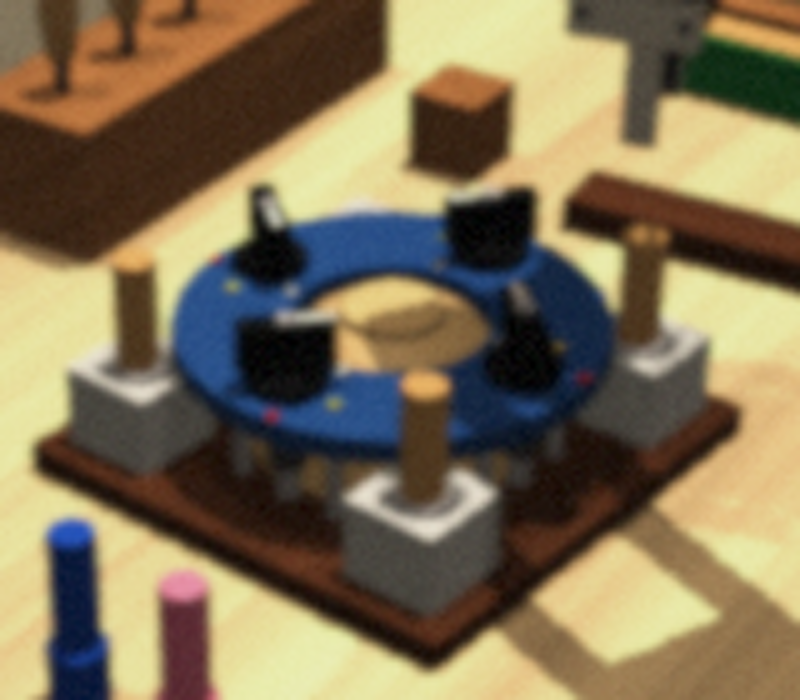

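All three pins are home (network z ≈ 0.085), upright and released. Now the knobs, starting with knob 3: its bar runs along 138° and the half-way target is 84.8°.

```bash
python3 -m pendant '[{"delta_pos":[0.0476,-0.092,0],"spin":-0.14},{"delta_pos":[0.0476,-0.092,0],"spin":-0.28},{"delta_pos":[0.0476,-0.092,0],"spin":-0.42},{"delta_pos":[0.0476,-0.092,0],"spin":-0.56},{"delta_pos":[0.0476,-0.092,0],"spin":-0.70},{"delta_pos":[0.0476,-0.092,0],"spin":-0.84},{"delta_pos":[0.0476,-0.092,0],"spin":-0.98},{"delta_pos":[0.0476,-0.092,0],"spin":-1.12},{"delta_pos":[0.0476,-0.092,0],"spin":-1.26},{"delta_pos":[0.0476,-0.092,0],"spin":-1.40}]' 0.14; python3 -c "
from h import *
delta([*KN[2],.18],138)"
```

```text
t: 28.9
tool_pos: [0.4604, -0.021, 0.2075]
orientation: [2.071, 2.357, 0.025]
force: [0.1, -0.4, -0.0]
opening: 0.0402
delta [-0.0001  0.0001  0.0275] toolx 97.39 spin [(np.float64(-0.709), np.float64(-1.01)), (np.float64(2.433), np.float64(2.14))] t 28.9 tcp [ 0.4604 -0.021   0.2075] tilt 0.95
```

```bash
python3 -m pendant '[{"delta_pos":[0,0,0],"spin":-0.14},{"delta_pos":[0,0,0],"spin":-0.28},{"delta_pos":[0,0,0.01],"spin":-0.42},{"delta_pos":[0,0,0.02],"spin":-0.56},{"delta_pos":[0,0,0.03],"spin":-0.70},{"delta_pos":[0,0,0.04],"spin":-0.71},{"delta_pos":[0,0,0.05],"spin":-0.71},{"delta_pos":[0,0,0.05],"spin":-0.71}]' 0.14; python3 -c "
from h import *
delta([*KN[2],.108],138)
r=cam('top');crop(r['color'],285,222,50,50,8,'pics/t17.png')
r=cam('side');crop(r['color'],280,200,70,60,6,'pics/s17.png')"
```

```text
t: 29.7
tool_pos: [0.46, -0.0203, 0.1556]
orientation: [1.127, 2.926, 0.021]
force: [-0.5, 0.2, 0.2]
opening: 0.0401
delta [-0.0009 -0.0004  0.0476] toolx 137.88 spin [(np.float64(-3.144), np.float64(-4.15)), (np.float64(-0.002), np.float64(-1.0)), (np.float64(3.139), np.float64(2.14))] t 29.7 tcp [ 0.46   -0.0203  0.1556] tilt 0.84
```

View pics/t17.png

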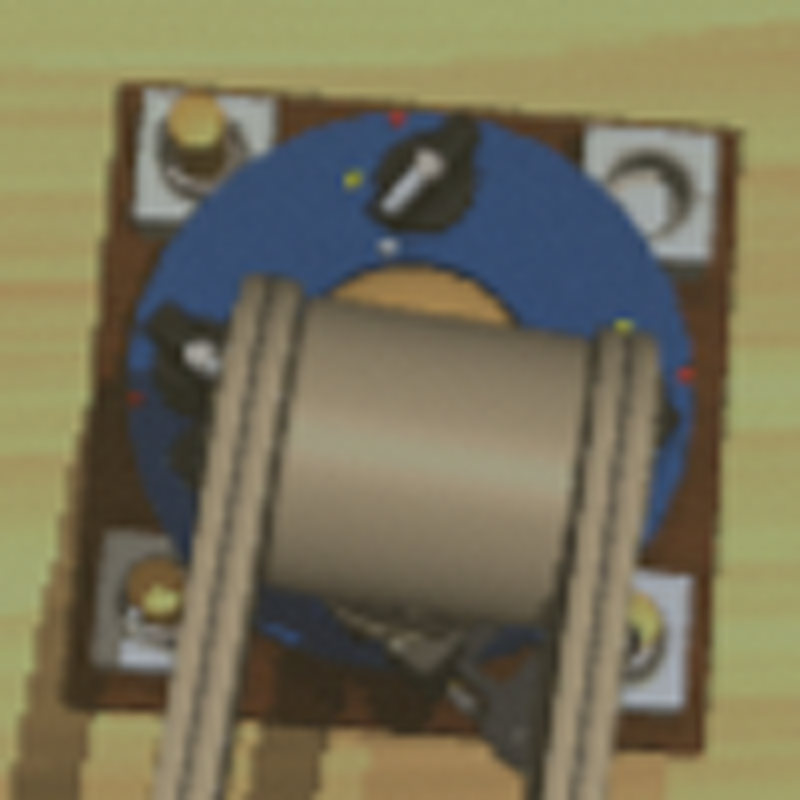

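View pics/s17.png

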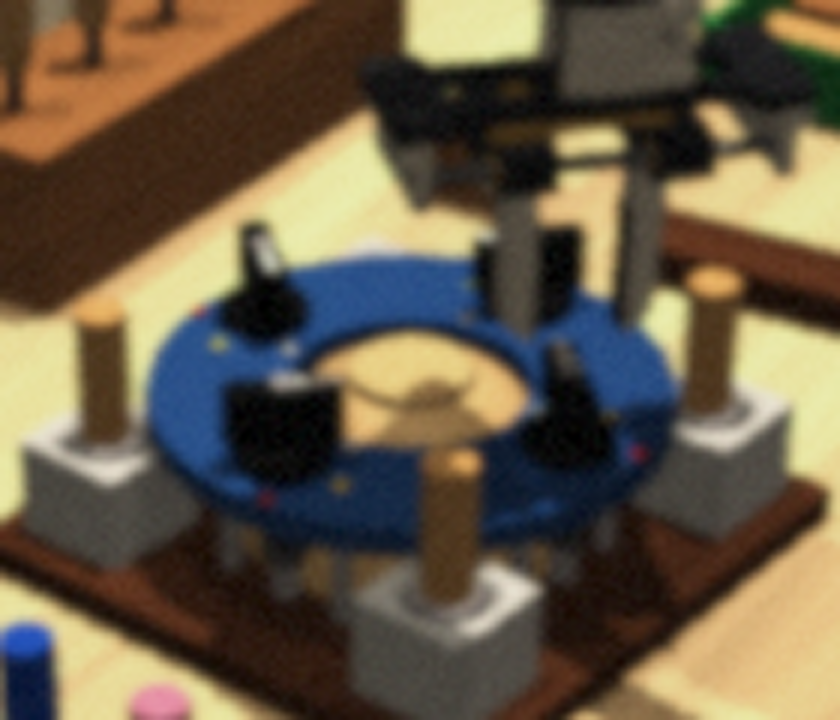

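The fingers straddle knob 3's bar from above. Descend and grip.

```bash
python3 -m pendant '[{"delta_pos":[-0.001,0,0.015],"spin":0},{"delta_pos":[-0.001,0,0.030],"spin":0},{"delta_pos":[-0.001,0,0.040],"spin":0},{"delta_pos":[-0.001,0,0.046],"spin":0},{"delta_pos":[-0.001,0,0.046],"spin":0}]' 0.14;  python3 -m pendant '[{"delta_pos":[0,0,0],"spin":0},{"delta_pos":[0,0,0],"spin":0},{"delta_pos":[0,0,0],"spin":0},{"delta_pos":[0,0,0],"spin":0}]' 1 30; python3 -c "
from h import *
delta([*KN[2],.108],84.8); s=st()[0]; print(s['wrist_torque'])"
```

```text
t: 30.3
tool_pos: [0.4618, -0.0206, 0.1108]
orientation: [1.125, 2.925, 0.021]
force: [-1.1, -0.4, -0.8]
opening: 0.0397
t: 30.7
tool_pos: [0.4615, -0.0215, 0.1113]
orientation: [1.125, 2.925, 0.019]
force: [-4.2, -4.4, 1.7]
opening: 0.0266
delta [0.001  0.0001 0.0033] toolx 137.92 spin [(np.float64(-2.215), np.float64(-3.22)), (np.float64(0.927), np.float64(-0.08))] t 30.7 tcp [ 0.4615 -0.0215  0.1113] tilt 0.79
[-0.81650889  0.55710632  0.02502301]
```

```bash
python3 -m pendant '[{"delta_pos":[0,0,0],"spin":0},{"delta_pos":[0,0,0],"spin":0},{"delta_pos":[0,0,0],"spin":0}]' 1 30; python3 -c "
from h import *
delta([*KN[2],.108],84.8); s=st()[0]; print(s['wrist_torque'])
r=cam('side');crop(r['color'],300,190,50,45,8,'pics/s18.png')"
```

```text
t: 31.0
tool_pos: [0.4614, -0.0216, 0.1114]
orientation: [1.126, 2.925, 0.018]
force: [-1.8, -0.8, -1.5]
opening: 0.0262
delta [0.001  0.0002 0.0034] toolx 137.91 spin [(np.float64(-2.215), np.float64(-3.22)), (np.float64(0.927), np.float64(-0.08))] t 31.0 tcp [ 0.4614 -0.0216  0.1114] tilt 0.78
[-0.29447686  0.12593508 -0.00449487]
```

View pics/s18.png

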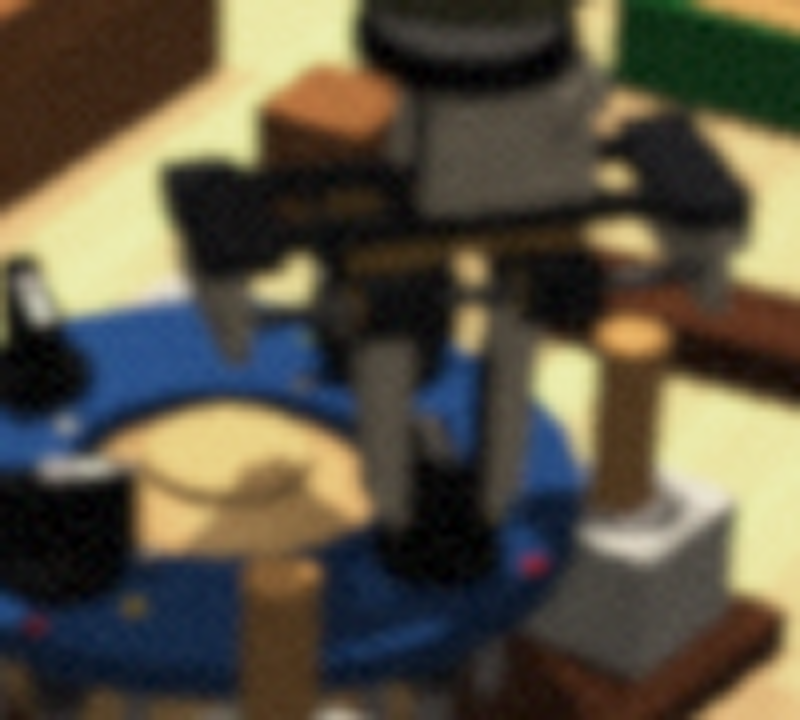

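```bash
python3 - <<'E'
from h import *
r=cam('side'); k=8; x0,y0=250,145
img=cv2.resize(r['color'][145:235,250:350],None,fx=k,fy=k,interpolation=cv2.INTER_CUBIC)
def poly(P,col):
    p=(proj(r,P)-[x0,y0]+.5)*k; cv2.polylines(img,[p.astype(np.int32)],True,col,1)
def rect(c,a,L,W,z):
    a=np.radians(a); u=np.array([np.cos(a),np.sin(a)]);v=np.array([-u[1],u[0]])
    return [[*(c+sx*u*L/2+sy*v*W/2),z] for sx,sy in((1,1),(1,-1),(-1,-1),(-1,1))]
for z in (.135,.103): poly(rect(KN[2],138,.056,.016,z),(0,255,0))
s,R=st(); t=s['tool_pos']; o=s['opening']
for sg in (1,-1):
    for zz in (0,.03): 
        c=t+R[:,1]*sg*(o/2)-R[:,2]*zz
        poly([c+R[:,0]*.0075,c-R[:,0]*.0075,c-R[:,0]*.0075+sg*R[:,1]*.0175,c+R[:,0]*.0075+sg*R[:,1]*.0175],(0,0,255))
th=np.linspace(0,6.28,40)
poly([[KN[2][0]+.023*np.cos(x),KN[2][1]+.023*np.sin(x),.103] for x in th],(255,255,0))
cv2.imwrite('pics/ov.png',img)
r=cam('top'); x0,y0=260,220
img=cv2.resize(r['color'][220:280,260:330],None,fx=k,fy=k,interpolation=cv2.INTER_CUBIC)
for z in (.135,.103): poly(rect(KN[2],138,.056,.016,z),(0,255,0))
cv2.imwrite('pics/ovt.png',img)
E
```

```text
(no output)
```

View pics/ov.png

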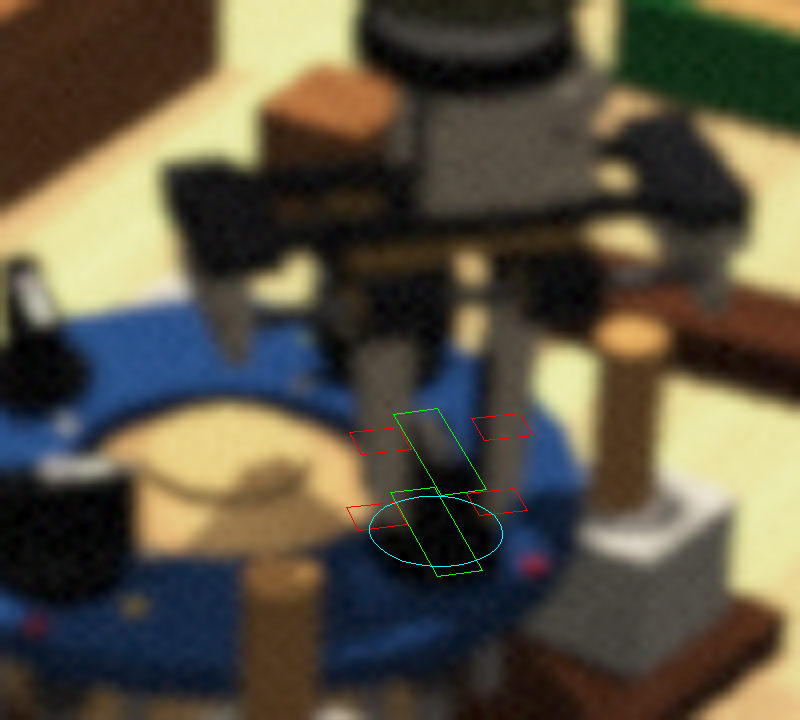

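View pics/ovt.png

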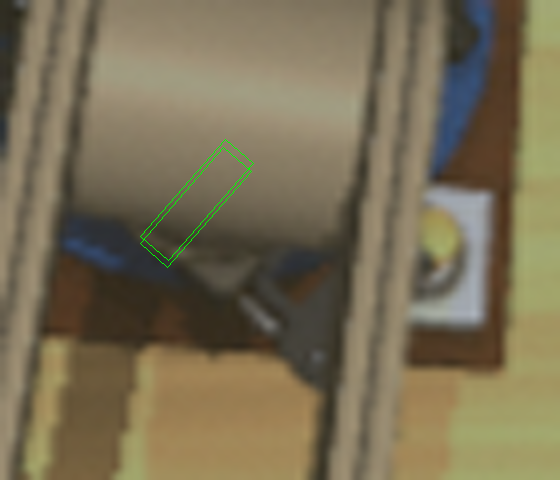

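```bash
python3 -m pendant '[{"delta_pos":[0,0,0],"spin":0},{"delta_pos":[0,0,0],"spin":0.05},{"delta_pos":[0,0,0],"spin":0.10},{"delta_pos":[0,0,0],"spin":0.15},{"delta_pos":[0,0,0],"spin":0.2},{"delta_pos":[0,0,0],"spin":0.2}]' 1 40; python3 -c "
from h import *
delta([*KN[2],.108],84.8); s=st()[0]; print(s['wrist_torque'],s['force'])
r=cam('side');crop(r['color'],300,190,50,45,8,'pics/s19.png')"
```

```text
t: 31.75
tool_pos: [0.4612, -0.0217, 0.1109]
orientation: [1.414, 2.8, 0.018]
force: [-0.5, -2.9, -4.6]
opening: 0.0256
delta [0.0009 0.0003 0.0029] toolx 126.42 spin [(np.float64(-2.415), np.float64(-3.22)), (np.float64(0.726), np.float64(-0.08))] t 31.75 tcp [ 0.4612 -0.0217  0.1109] tilt 0.74
[-0.47816805 -0.17015538  0.00933813] [-0.54981714 -2.93020528 -4.57759259]
```

View pics/s19.png

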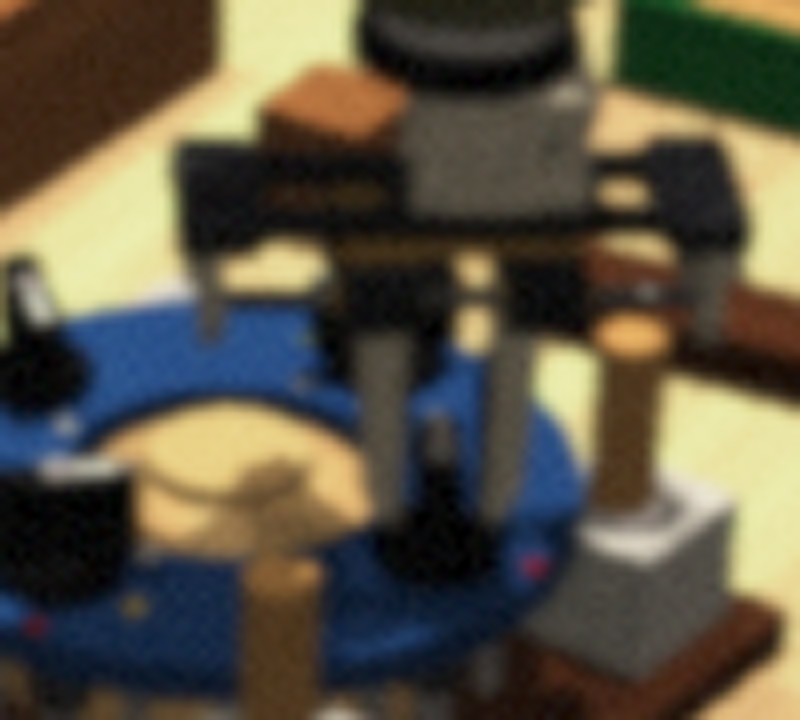

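The knob turns with the gripper, but the opening reads 26 mm instead of 16. The tips may be resting on the base, so I re-grip 7 mm higher.

```bash
python3 -m pendant '[{"delta_pos":[0,0,0],"spin":0},{"delta_pos":[0,0,0],"spin":0},{"delta_pos":[0,0,-0.004],"spin":0},{"delta_pos":[0,0,-0.007],"spin":0},{"delta_pos":[0,0,-0.007],"spin":0}]' 0.2 40;python3 -m pendant '[{"delta_pos":[0,0,0],"spin":0},{"delta_pos":[0,0,0],"spin":0},{"delta_pos":[0,0,0],"spin":0},{"delta_pos":[0,0,0],"spin":0},{"delta_pos":[0,0,0],"spin":0},{"delta_pos":[0,0,0],"spin":0}]' 1 30; python3 -c "
from h import *
delta([*KN[2],.108],84.8); s=st()[0]; print(s['wrist_torque'],s['force'])
r=cam('side');crop(r['color'],300,190,50,45,8,'pics/s20.png')"
```

```text
t: 32.3
tool_pos: [0.4619, -0.0218, 0.119]
orientation: [1.41, 2.799, 0.019]
force: [-0.4, 0.4, -0.5]
opening: 0.0372
t: 32.9
tool_pos: [0.4615, -0.022, 0.119]
orientation: [1.411, 2.8, 0.018]
force: [-4.0, -1.7, 4.8]
opening: 0.0163
delta [0.0014 0.0001 0.011 ] toolx 126.52 spin [(np.float64(-2.413), np.float64(-3.22)), (np.float64(0.728), np.float64(-0.08))] t 32.9 tcp [ 0.4615 -0.022   0.119 ] tilt 0.77
[-0.44335882  0.67289412 -0.09045796] [-4.0124898  -1.68513832  4.8203627 ]
```

View pics/s20.png

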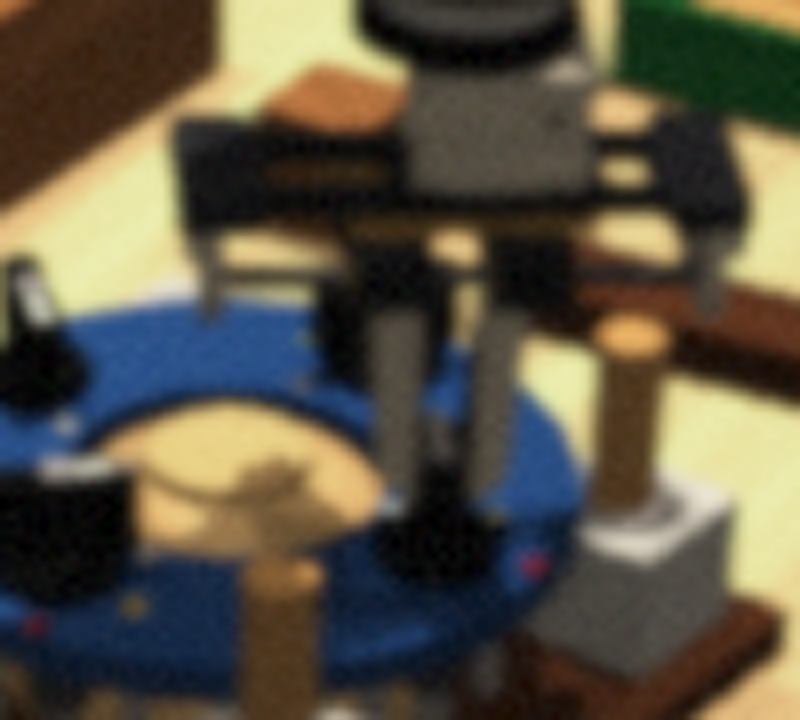

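It now grips the 16 mm bar with TCP at 0.119. Turning the remaining 0.73 rad to half way.

```bash
python3 -m pendant '[{"delta_pos":[0,0,0],"spin":0.08},{"delta_pos":[0,0,0],"spin":0.17},{"delta_pos":[0,0,0.001],"spin":0.26},{"delta_pos":[0,0,0.001],"spin":0.35},{"delta_pos":[0,0,0.001],"spin":0.44},{"delta_pos":[0,0,0.002],"spin":0.53},{"delta_pos":[0,0,0.002],"spin":0.62},{"delta_pos":[0,0,0.002],"spin":0.70},{"delta_pos":[0,0,0.002],"spin":0.73},{"delta_pos":[0,0,0.002],"spin":0.73}]' 1 30; python3 -c "
from h import *
delta([*KN[2],.108],84.8); s=st()[0]; print(s['wrist_torque'],s['force'],s['q'][5])"
```

```text
t: 33.95
tool_pos: [0.4605, -0.0223, 0.1169]
orientation: [2.322, 2.115, 0.018]
force: [-8.4, -2.9, 7.2]
opening: 0.0158
delta [0.0014 0.0002 0.0089] toolx 84.64 spin [(np.float64(-3.144), np.float64(-3.22)), (np.float64(-0.003), np.float64(-0.08)), (np.float64(3.139), np.float64(3.06))] t 33.95 tcp [ 0.4605 -0.0223  0.1169] tilt 0.64
[-0.66833968  1.572934    0.06220433] [-8.39569247 -2.92740556  7.15093481] -0.07495058062771857
```

```bash
python3 -m pendant '[{"delta_pos":[0,0,0],"spin":0},{"delta_pos":[0,0,0],"spin":0},{"delta_pos":[0,0,0],"spin":0},{"delta_pos":[0,0,-0.03],"spin":0},{"delta_pos":[0,0,-0.06],"spin":0},{"delta_pos":[0,0,-0.06],"spin":0}]' 0.14; python3 -c "
from h import *
delta([*KN[0],.16],137)
r=cam('side');crop(r['color'],290,200,60,50,6,'pics/s21.png')"
```

```text
t: 34.55
tool_pos: [0.4628, -0.0229, 0.1814]
orientation: [2.318, 2.111, 0.025]
force: [0.5, -0.1, -0.1]
opening: 0.0399
delta [0.0023 0.1835 0.0243] toolx 84.66 spin [(np.float64(-0.914), np.float64(-0.99)), (np.float64(2.228), np.float64(2.15))] t 34.55 tcp [ 0.4628 -0.0229  0.1814] tilt 0.99
```

View pics/s21.png

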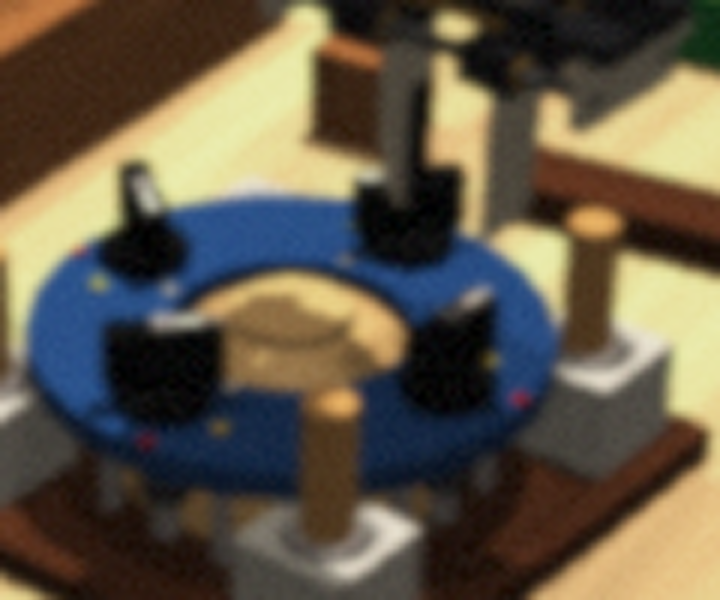

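Knob 3's pointer is at its yellow dot. On to knob 1.

```bash
python3 -m pendant '[{"delta_pos":[0.002,0.04,0],"spin":-0.14},{"delta_pos":[0.002,0.08,0],"spin":-0.28},{"delta_pos":[0.002,0.12,0],"spin":-0.42},{"delta_pos":[0.002,0.16,0],"spin":-0.56},{"delta_pos":[0.002,0.1835,0],"spin":-0.70},{"delta_pos":[0.002,0.1835,0],"spin":-0.84},{"delta_pos":[0.002,0.1835,0.01],"spin":-0.914},{"delta_pos":[0.002,0.1835,0.02],"spin":-0.914},{"delta_pos":[0.002,0.1835,0.02],"spin":-0.914}]' 0.14; python3 -c "
from h import *
delta([*KN[0],.119],137)
r=cam('side');crop(r['color'],280,200,60,50,6,'pics/s22.png')"
```

```text
t: 35.5
tool_pos: [0.6431, -0.0375, 0.1579]
orientation: [1.153, 2.917, 0.016]
force: [-0.3, -0.2, -0.3]
opening: 0.0397
delta [-0.0023  0.0015  0.039 ] toolx 136.88 spin [(np.float64(-3.144), np.float64(-4.11)), (np.float64(-0.002), np.float64(-0.96)), (np.float64(3.139), np.float64(2.18))] t 35.5 tcp [ 0.6431 -0.0375  0.1579] tilt 0.65
```

View pics/s22.png

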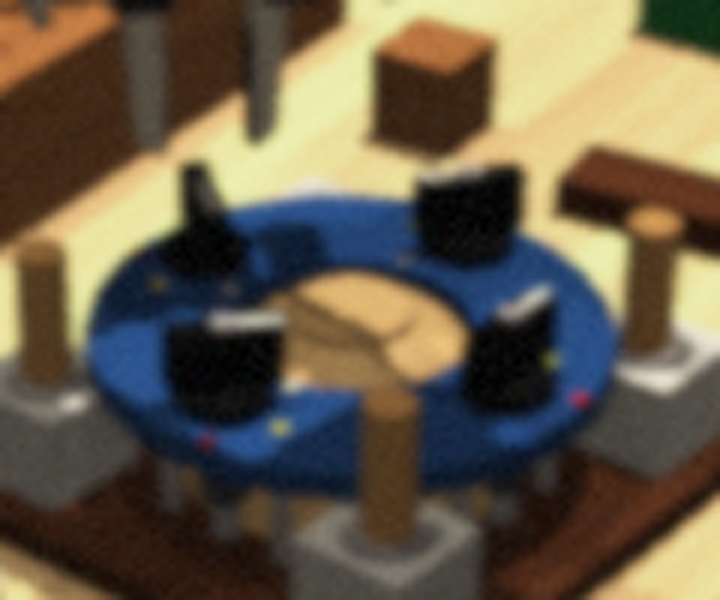

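```bash
python3 -m pendant '[{"delta_pos":[-0.002,0.001,0.012],"spin":0},{"delta_pos":[-0.002,0.001,0.024],"spin":0},{"delta_pos":[-0.002,0.001,0.036],"spin":0},{"delta_pos":[-0.002,0.001,0.038],"spin":0},{"delta_pos":[-0.002,0.001,0.038],"spin":0}]' 0.14 30;  python3 -m pendant '[{"delta_pos":[0,0,0],"spin":0},{"delta_pos":[0,0,0],"spin":0},{"delta_pos":[0,0,0],"spin":0},{"delta_pos":[0,0,0],"spin":0},{"delta_pos":[0,0,0],"spin":0},{"delta_pos":[0,0,0],"spin":0}]' 1 30; python3 -c "
from h import *
delta([*KN[0],.119],84.8); s=st()[0]; print(s['wrist_torque'],s['force'])"
```

```text
t: 36.05
tool_pos: [0.6454, -0.0378, 0.1201]
orientation: [1.153, 2.917, 0.016]
force: [0.6, 0.2, -0.1]
opening: 0.0401
t: 36.65
tool_pos: [0.6456, -0.0381, 0.1207]
orientation: [1.153, 2.916, 0.015]
force: [-2.2, -1.5, 4.2]
opening: 0.0156
delta [-0.      0.0006  0.0018] toolx 136.87 spin [(np.float64(-2.233), np.float64(-3.2)), (np.float64(0.909), np.float64(-0.05))] t 36.65 tcp [ 0.6456 -0.0381  0.1207] tilt 0.65
[-0.30894993  0.21242841 -0.07103885] [-2.21272303 -1.52510763  4.15500787]
```

```bash
python3 -m pendant '[{"delta_pos":[0,0,0],"spin":0.10},{"delta_pos":[0,0,0.001],"spin":0.20},{"delta_pos":[0,0,0.001],"spin":0.31},{"delta_pos":[0,0,0.001],"spin":0.42},{"delta_pos":[0,0,0.002],"spin":0.53},{"delta_pos":[0,0,0.002],"spin":0.64},{"delta_pos":[0,0,0.002],"spin":0.75},{"delta_pos":[0,0,0.003],"spin":0.85},{"delta_pos":[0,0,0.003],"spin":0.91},{"delta_pos":[0,0,0.003],"spin":0.91}]' 1 30;python3 -c "
from h import *
delta([*KN[0],.119],84.8)"; python3 -m pendant '[{"delta_pos":[0,0,0],"spin":0},{"delta_pos":[0,0,0],"spin":0},{"delta_pos":[0,0,0],"spin":0},{"delta_pos":[0,0,-0.03],"spin":0},{"delta_pos":[0,0,-0.06],"spin":0},{"delta_pos":[0,0,-0.06],"spin":0}]' 0.14; python3 -c "
from h import *
delta([*KN[3],.165],50.2)
r=cam('side');crop(r['color'],280,200,60,50,6,'pics/s23.png')"
```

```text
t: 37.65
tool_pos: [0.6457, -0.0381, 0.118]
orientation: [2.321, 2.115, 0.018]
force: [-2.0, -0.7, 3.5]
opening: 0.0156
delta [ 0.0006  0.0004 -0.001 ] toolx 84.69 spin [(np.float64(-3.144), np.float64(-3.2)), (np.float64(-0.002), np.float64(-0.05)), (np.float64(3.14), np.float64(3.09))] t 37.65 tcp [ 0.6457 -0.0381  0.118 ] tilt 0.65
t: 38.25
tool_pos: [0.648, -0.0388, 0.1837]
orientation: [2.316, 2.112, 0.026]
force: [0.3, 0.0, 1.5]
opening: 0.0397
delta [-0.0922 -0.0952  0.0164] toolx 84.73 spin [(np.float64(-2.539), np.float64(-2.59)), (np.float64(0.603), np.float64(0.55))] t 38.25 tcp [ 0.648  -0.0388  0.1837] tilt 1.05
```

View pics/s23.png

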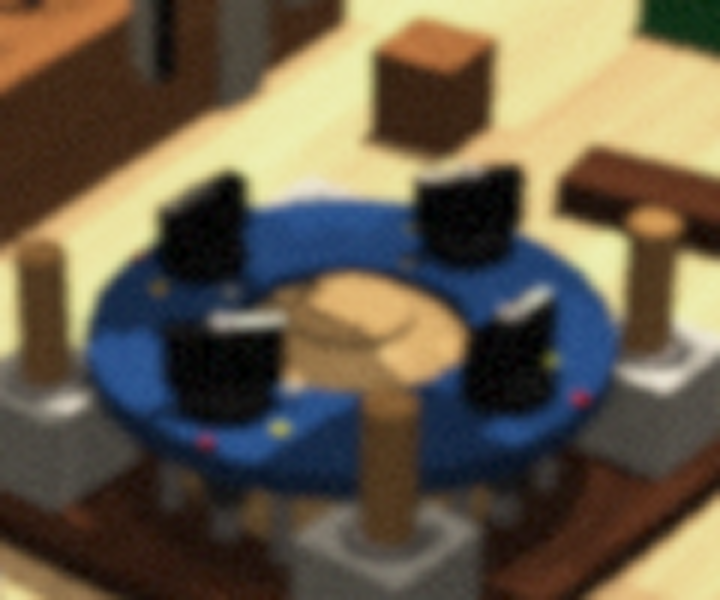

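Knob 1 is at yellow. Now knob 4, the first of the other pair.

```bash
python3 -m pendant '[{"delta_pos":[-0.03,-0.03,0],"spin":0.14},{"delta_pos":[-0.06,-0.06,0],"spin":0.28},{"delta_pos":[-0.0922,-0.0952,0],"spin":0.42},{"delta_pos":[-0.0922,-0.0952,0],"spin":0.56},{"delta_pos":[-0.0922,-0.0952,0],"spin":0.603},{"delta_pos":[-0.0922,-0.0952,0.01],"spin":0.603},{"delta_pos":[-0.0922,-0.0952,0.02],"spin":0.603},{"delta_pos":[-0.0922,-0.0952,0.02],"spin":0.603}]' 0.14; python3 -c "
from h import *
delta([*KN[3],.12],50.2)
r=cam('side');crop(r['color'],290,200,60,50,6,'pics/s24.png')"
```

```text
t: 39.1
tool_pos: [0.5425, -0.1208, 0.1559]
orientation: [-2.842, -1.333, -0.019]
force: [0.1, -0.6, 0.2]
opening: 0.0401
delta [0.0004 0.0025 0.0359] toolx 50.28 spin [(np.float64(-3.14), np.float64(-2.77)), (np.float64(0.001), np.float64(0.37)), (np.float64(3.143), np.float64(3.52))] t 39.1 tcp [ 0.5425 -0.1208  0.1559] tilt 0.72
```

View pics/s24.png

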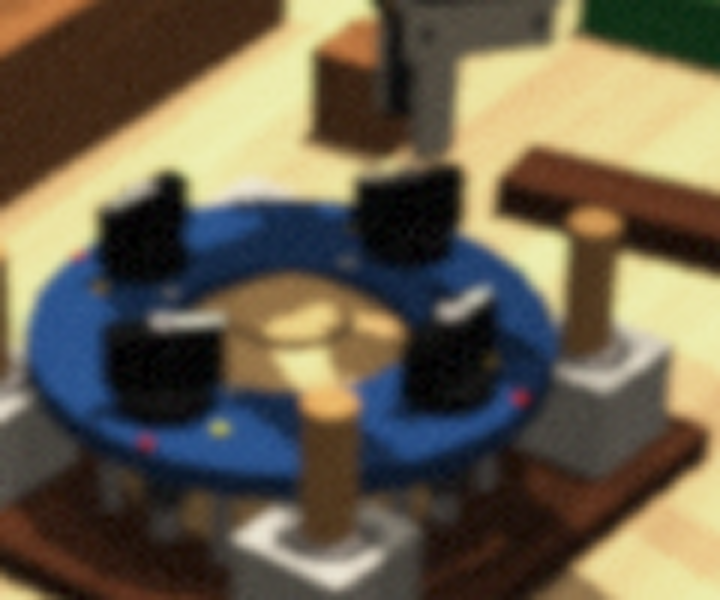

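```bash
python3 -m pendant '[{"delta_pos":[0,0.001,0.012],"spin":0},{"delta_pos":[0,0.001,0.024],"spin":0},{"delta_pos":[0,0.001,0.034],"spin":0},{"delta_pos":[0,0.001,0.036],"spin":0},{"delta_pos":[0,0.001,0.036],"spin":0}]' 0.14 30;  python3 -m pendant '[{"delta_pos":[0,0,0],"spin":0},{"delta_pos":[0,0,0],"spin":0},{"delta_pos":[0,0,0],"spin":0},{"delta_pos":[0,0,0],"spin":0},{"delta_pos":[0,0,0],"spin":0},{"delta_pos":[0,0,0],"spin":0}]' 1 30; python3 -c "
from h import *
delta([*KN[3],.119],-5.2); s=st()[0]; print(s['wrist_torque'],s['force'])"
```

```text
t: 39.65
tool_pos: [0.5437, -0.1212, 0.1201]
orientation: [-2.841, -1.333, -0.019]
force: [-0.5, -0.3, 0.3]
opening: 0.0399
t: 40.25
tool_pos: [0.5444, -0.1216, 0.1207]
orientation: [-2.843, -1.333, -0.021]
force: [3.8, -2.4, 0.7]
opening: 0.0155
delta [0.0002 0.0006 0.0017] toolx 50.26 spin [(np.float64(-2.174), np.float64(-1.8)), (np.float64(0.968), np.float64(1.34))] t 40.25 tcp [ 0.5444 -0.1216  0.1207] tilt 0.76
[-0.45545848 -0.57580375 -0.09115131] [ 3.78254437 -2.40320865  0.68277636]
```

```bash
python3 -m pendant '[{"delta_pos":[0,0,0],"spin":0.11},{"delta_pos":[0,0,0.001],"spin":0.23},{"delta_pos":[0,0,0.001],"spin":0.35},{"delta_pos":[0,0,0.001],"spin":0.47},{"delta_pos":[0,0,0.002],"spin":0.59},{"delta_pos":[0,0,0.002],"spin":0.71},{"delta_pos":[0,0,0.002],"spin":0.83},{"delta_pos":[0,0,0.003],"spin":0.92},{"delta_pos":[0,0,0.003],"spin":0.97},{"delta_pos":[0,0,0.003],"spin":0.97}]' 1 30;python3 -c "
from h import *
delta([*KN[3],.119],-5.2)"; python3 -m pendant '[{"delta_pos":[0,0,0],"spin":0},{"delta_pos":[0,0,0],"spin":0},{"delta_pos":[0,0,0],"spin":0},{"delta_pos":[0,0,-0.03],"spin":0},{"delta_pos":[0,0,-0.06],"spin":0},{"delta_pos":[0,0,-0.06],"spin":0}]' 0.14; python3 -c "
from h import *
delta([*KN[1],.165],42.5)
r=cam('side');crop(r['color'],280,200,60,50,6,'pics/s25.png')"
```

```text
t: 41.25
tool_pos: [0.5446, -0.1221, 0.1178]
orientation: [-3.131, 0.147, -0.018]
force: [2.5, -4.3, -1.0]
opening: 0.0158
delta [ 0.0004 -0.0003 -0.0012] toolx -5.36 spin [(np.float64(-3.144), np.float64(-1.8)), (np.float64(-0.003), np.float64(1.34)), (np.float64(3.139), np.float64(4.48))] t 41.25 tcp [ 0.5446 -0.1221  0.1178] tilt 0.77
t: 41.85
tool_pos: [0.5464, -0.123, 0.1829]
orientation: [-3.133, 0.146, -0.029]
force: [0.6, -1.2, 0.7]
opening: 0.0402
delta [-0.0022 -0.187   0.0189] toolx -5.33 spin [(np.float64(-0.835), np.float64(0.51)), (np.float64(2.307), np.float64(3.65))] t 41.85 tcp [ 0.5464 -0.123   0.1829] tilt 1.1
```

View pics/s25.png

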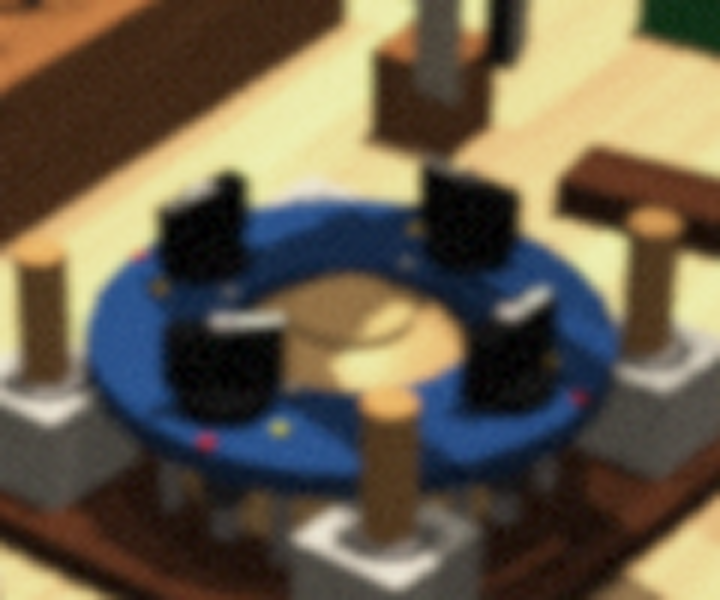

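Knob 4 is at yellow. Now knob 2.

```bash
python3 -m pendant '[{"delta_pos":[-0.002,-0.04,0],"spin":-0.14},{"delta_pos":[-0.002,-0.08,0],"spin":-0.28},{"delta_pos":[-0.002,-0.12,0],"spin":-0.42},{"delta_pos":[-0.002,-0.16,0],"spin":-0.56},{"delta_pos":[-0.002,-0.187,0],"spin":-0.70},{"delta_pos":[-0.002,-0.187,0],"spin":-0.835},{"delta_pos":[-0.002,-0.187,0.01],"spin":-0.835},{"delta_pos":[-0.002,-0.187,0.02],"spin":-0.835},{"delta_pos":[-0.002,-0.187,0.02],"spin":-0.835}]' 0.14; python3 -c "
from h import *
delta([*KN[1],.12],42.5)
r=cam('side');crop(r['color'],260,200,60,50,6,'pics/s26.png')"
```

```text
t: 42.8
tool_pos: [0.5593, 0.0631, 0.1584]
orientation: [-2.93, -1.133, -0.019]
force: [-0.2, -0.7, 0.2]
opening: 0.0401
delta [0.0018 0.0014 0.0384] toolx 42.29 spin [(np.float64(-3.145), np.float64(-2.29)), (np.float64(-0.004), np.float64(0.85)), (np.float64(3.138), np.float64(3.99))] t 42.8 tcp [0.5593 0.0631 0.1584] tilt 0.71
```

View pics/s26.png

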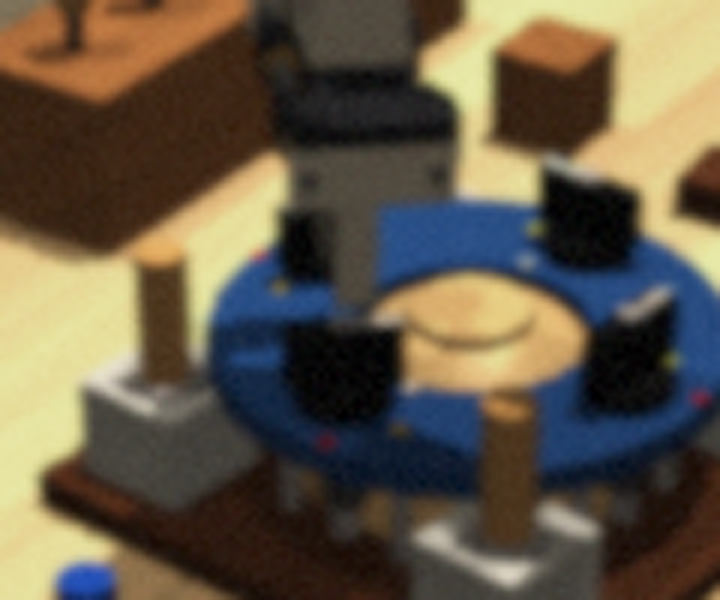

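```bash
python3 -m pendant '[{"delta_pos":[0.001,0.001,0.012],"spin":0},{"delta_pos":[0.001,0.001,0.024],"spin":0},{"delta_pos":[0.001,0.001,0.034],"spin":0},{"delta_pos":[0.001,0.001,0.038],"spin":0},{"delta_pos":[0.001,0.001,0.038],"spin":0}]' 0.14 30;  python3 -m pendant '[{"delta_pos":[0,0,0],"spin":0},{"delta_pos":[0,0,0],"spin":0},{"delta_pos":[0,0,0],"spin":0},{"delta_pos":[0,0,0],"spin":0},{"delta_pos":[0,0,0],"spin":0},{"delta_pos":[0,0,0],"spin":0}]' 1 30; python3 -c "
from h import *
delta([*KN[1],.119],-5.2); s=st()[0]; print(s['wrist_torque'],s['force'])"
```

```text
t: 43.35
tool_pos: [0.5609, 0.0631, 0.1203]
orientation: [-2.929, -1.133, -0.018]
force: [0.1, -0.1, 0.2]
opening: 0.0401
t: 43.95
tool_pos: [0.5615, 0.0629, 0.1208]
orientation: [2.93, 1.133, 0.02]
force: [1.5, -1.3, 2.3]
opening: 0.0159
delta [ 0.0007 -0.0001  0.0018] toolx 42.3 spin [(np.float64(-2.313), np.float64(-1.46)), (np.float64(0.829), np.float64(1.68))] t 43.95 tcp [0.5615 0.0629 0.1208] tilt 0.73
[-0.24931071 -0.21113202  0.0064367 ] [ 1.50138876 -1.33144144  2.30430369]
```

```bash
python3 -m pendant '[{"delta_pos":[0,0,0],"spin":0.10},{"delta_pos":[0,0,0.001],"spin":0.20},{"delta_pos":[0,0,0.001],"spin":0.30},{"delta_pos":[0,0,0.001],"spin":0.40},{"delta_pos":[0,0,0.002],"spin":0.50},{"delta_pos":[0,0,0.002],"spin":0.60},{"delta_pos":[0,0,0.002],"spin":0.70},{"delta_pos":[0,0,0.003],"spin":0.79},{"delta_pos":[0,0,0.003],"spin":0.83},{"delta_pos":[0,0,0.003],"spin":0.83}]' 1 30;python3 -c "
from h import *
delta([*KN[1],.119],-5.2)"; python3 -m pendant '[{"delta_pos":[0,0,0],"spin":0},{"delta_pos":[0,0,0],"spin":0},{"delta_pos":[0,0,0],"spin":0},{"delta_pos":[0,0,-0.03],"spin":0},{"delta_pos":[0,0,-0.06],"spin":0},{"delta_pos":[0,0,-0.06],"spin":0}]' 0.14; python3 -c "
from h import *
delta([*KN[2],.165],84.8)
r=cam('side');crop(r['color'],280,200,60,50,6,'pics/s27.png')"
```

```text
t: 44.95
tool_pos: [0.5615, 0.0631, 0.1183]
orientation: [-3.133, 0.145, -0.018]
force: [-3.0, -0.9, 6.1]
opening: 0.0159
delta [ 0.0004 -0.0004 -0.0007] toolx -5.28 spin [(np.float64(-3.143), np.float64(-1.46)), (np.float64(-0.001), np.float64(1.68)), (np.float64(3.14), np.float64(4.82))] t 44.95 tcp [0.5615 0.0631 0.1183] tilt 0.74
t: 45.55
tool_pos: [0.5635, 0.0628, 0.1833]
orientation: [-3.132, 0.144, -0.03]
force: [0.8, 0.7, 1.3]
opening: 0.0399
delta [-0.0949  0.0928  0.0159] toolx -5.26 spin [(np.float64(-1.572), np.float64(0.11)), (np.float64(1.57), np.float64(3.25))] t 45.55 tcp [0.5635 0.0628 0.1833] tilt 1.16
```

View pics/s27.png

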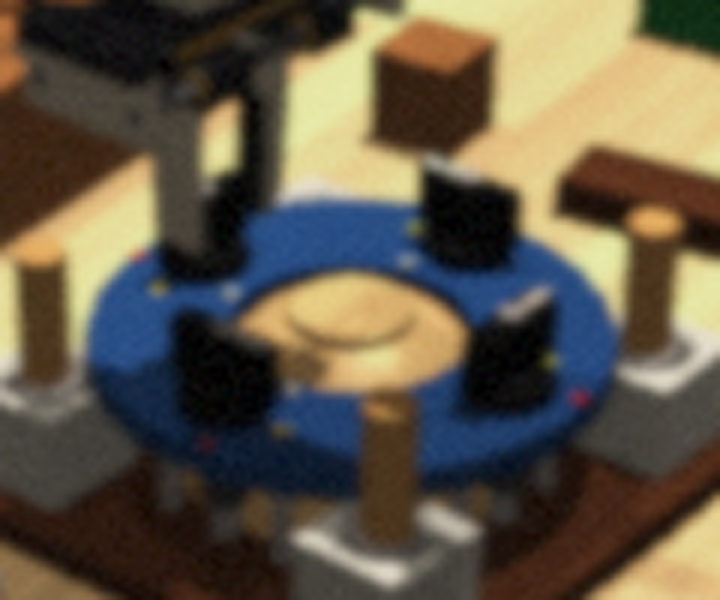

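All four knobs are at half way. Second round to the stops, starting with knob 3.

```bash
python3 -m pendant '[{"delta_pos":[-0.03,0.03,0],"spin":-0.14},{"delta_pos":[-0.06,0.06,0],"spin":-0.28},{"delta_pos":[-0.095,0.093,0],"spin":-0.42},{"delta_pos":[-0.095,0.093,0],"spin":-0.56},{"delta_pos":[-0.095,0.093,0],"spin":-0.70},{"delta_pos":[-0.095,0.093,0],"spin":-0.84},{"delta_pos":[-0.095,0.093,0],"spin":-0.98},{"delta_pos":[-0.095,0.093,0],"spin":-1.12},{"delta_pos":[-0.095,0.093,0],"spin":-1.26},{"delta_pos":[-0.095,0.093,0],"spin":-1.40}]' 0.14; python3 -c "
from h import *
delta([*KN[2],.118],84.8)
r=cam('side')
r=cam('top');crop(r['color'],285,222,50,50,8,'pics/t28.png')"
```

```text
t: 46.6
tool_pos: [0.4587, -0.021, 0.1774]
orientation: [2.483, 1.916, 0.023]
force: [-0.3, -0.3, 0.6]
opening: 0.0399
delta [0.0002 0.0013 0.0594] toolx 75.3 spin [(np.float64(-0.166), np.float64(-0.07)), (np.float64(2.976), np.float64(3.07))] t 46.6 tcp [ 0.4587 -0.021   0.1774] tilt 0.9
```

View pics/t28.png

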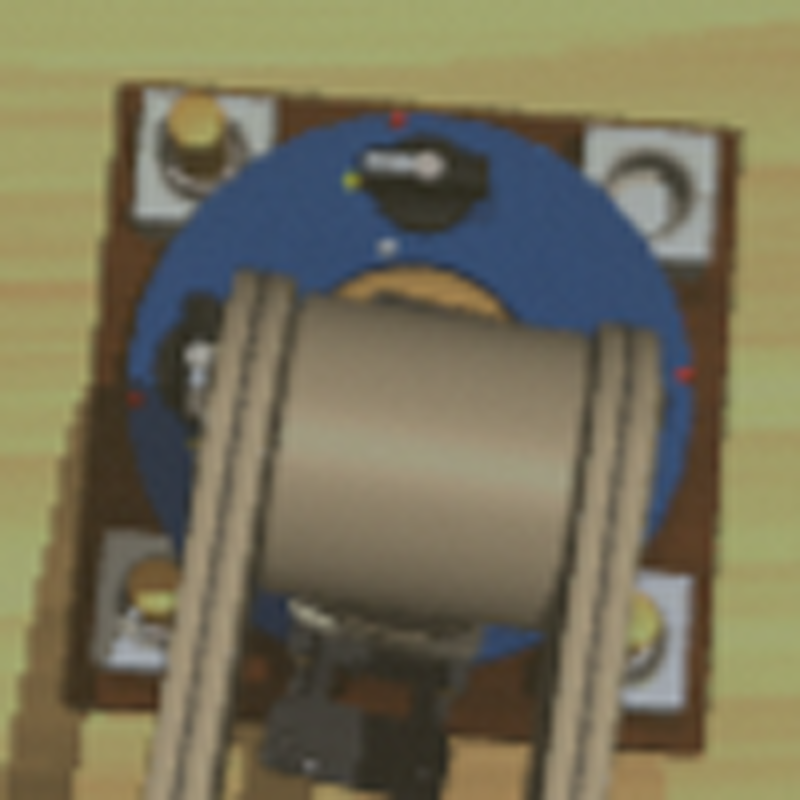

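Knob 1's pointer sits on yellow (352,181). Continue at knob 3.

```bash
python3 -m pendant '[{"delta_pos":[0,0.001,0.005],"spin":-0.10},{"delta_pos":[0,0.001,0.015],"spin":-0.166},{"delta_pos":[0,0.001,0.020],"spin":-0.166},{"delta_pos":[0,0.001,0.032],"spin":-0.166},{"delta_pos":[0,0.001,0.044],"spin":-0.166},{"delta_pos":[0,0.001,0.054],"spin":-0.166},{"delta_pos":[0,0.001,0.059],"spin":-0.166},{"delta_pos":[0,0.001,0.059],"spin":-0.166}]' 0.14 30;  python3 -m pendant '[{"delta_pos":[0,0,0],"spin":0},{"delta_pos":[0,0,0],"spin":0},{"delta_pos":[0,0,0],"spin":0},{"delta_pos":[0,0,0],"spin":0},{"delta_pos":[0,0,0],"spin":0},{"delta_pos":[0,0,0],"spin":0}]' 1 30; python3 -c "
from h import *
delta([*KN[2],.117],21.8); s=st()[0]; print(s['wrist_torque'],s['force'])"
```

```text
t: 47.5
tool_pos: [0.4598, -0.0208, 0.1174]
orientation: [2.32, 2.111, 0.021]
force: [1.3, -0.7, 0.6]
opening: 0.0398
t: 48.1
tool_pos: [0.4603, -0.0209, 0.1179]
orientation: [2.32, 2.11, 0.022]
force: [1.6, 0.4, 1.8]
opening: 0.0161
delta [0.0001 0.0005 0.0009] toolx 84.57 spin [(np.float64(-2.046), np.float64(-2.12)), (np.float64(1.096), np.float64(1.03))] t 48.1 tcp [ 0.4603 -0.0209  0.1179] tilt 0.87
[-0.05550407 -0.31972578 -0.04990856] [1.62082639 0.36375665 1.76313171]
```

```bash
python3 -m pendant '[{"delta_pos":[0,0,0],"spin":0.12},{"delta_pos":[0,0,0.001],"spin":0.24},{"delta_pos":[0,0,0.001],"spin":0.36},{"delta_pos":[0,0,0.001],"spin":0.48},{"delta_pos":[0,0,0.002],"spin":0.60},{"delta_pos":[0,0,0.002],"spin":0.72},{"delta_pos":[0,0,0.002],"spin":0.84},{"delta_pos":[0,0,0.003],"spin":0.94},{"delta_pos":[0,0,0.003],"spin":1.02},{"delta_pos":[0,0,0.003],"spin":1.05}]' 1 30;python3 -m pendant '[{"delta_pos":[0,0,0],"spin":0.03},{"delta_pos":[0,0,0],"spin":0.06},{"delta_pos":[0,0,0],"spin":0.08},{"delta_pos":[0,0,0],"spin":0.08}]' 1 30;python3 -c "
from h import *
delta([*KN[2],.117],21.8); s=st()[0]; print(s['wrist_torque'],s['force'])"
```

```text
t: 49.1
tool_pos: [0.4603, -0.0209, 0.1148]
orientation: [-3.069, -0.661, -0.023]
force: [0.3, 0.0, -0.2]
opening: 0.0161
t: 49.5
tool_pos: [0.4602, -0.0209, 0.1147]
orientation: [-3.093, -0.538, -0.023]
force: [1.7, 0.3, -3.1]
opening: 0.0155
delta [ 0.0007  0.0001 -0.0023] toolx 19.74 spin [(np.float64(-3.178), np.float64(-2.12)), (np.float64(-0.036), np.float64(1.03)), (np.float64(3.106), np.float64(4.17))] t 49.5 tcp [ 0.4602 -0.0209  0.1147] tilt 0.85
[-0.24152569 -0.27108384  0.65117683] [ 1.70966818  0.30667357 -3.08119778]
```

The wrist torque rose to 0.65 N·m, so knob 3 is on its stop. Across to knob 1.

```bash
python3 -m pendant '[{"delta_pos":[0,0,0],"spin":0},{"delta_pos":[0,0,0],"spin":0},{"delta_pos":[0,0,0],"spin":0},{"delta_pos":[0,0,-0.03],"spin":0},{"delta_pos":[0,0,-0.062],"spin":0},{"delta_pos":[0,0,-0.062],"spin":0}]' 0.14; python3 -c "
from h import *
delta([*KN[0],.165],84.7)
r=cam('side');crop(r['color'],280,200,60,50,6,'pics/s29.png')"
```

```text
t: 50.1
tool_pos: [0.4621, -0.0216, 0.1817]
orientation: [-3.095, -0.538, -0.034]
force: [0.9, -0.1, 0.4]
opening: 0.0395
delta [0.1674 0.0772 0.0206] toolx 19.74 spin [(np.float64(-1.134), np.float64(-0.07)), (np.float64(2.008), np.float64(3.07))] t 50.1 tcp [ 0.4621 -0.0216  0.1817] tilt 1.25
```

View pics/s29.png

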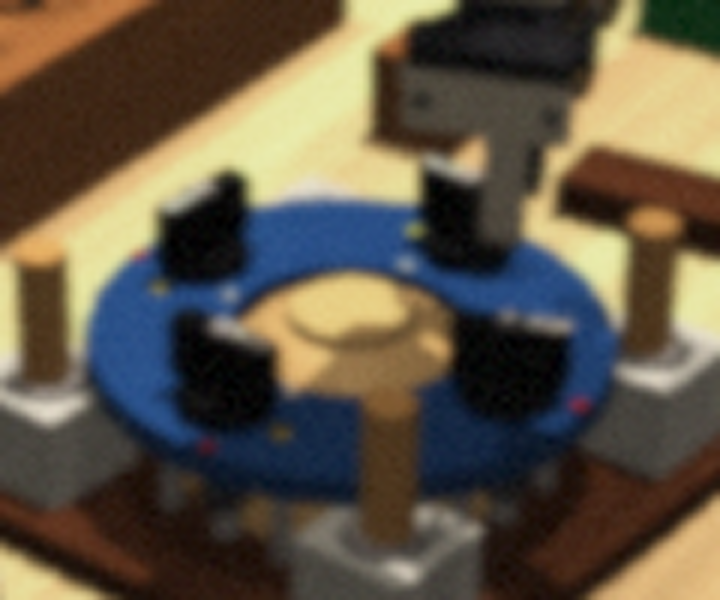

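```bash
python3 -m pendant '[{"delta_pos":[0.04,0.018,0],"spin":-0.14},{"delta_pos":[0.08,0.037,0],"spin":-0.28},{"delta_pos":[0.12,0.055,0],"spin":-0.42},{"delta_pos":[0.15,0.069,0],"spin":-0.56},{"delta_pos":[0.1674,0.0772,0],"spin":-0.70},{"delta_pos":[0.1674,0.0772,0],"spin":-0.84},{"delta_pos":[0.1674,0.0772,0],"spin":-0.98},{"delta_pos":[0.1674,0.0772,0],"spin":-1.12},{"delta_pos":[0.1674,0.0772,0.01],"spin":-1.134},{"delta_pos":[0.1674,0.0772,0.02],"spin":-1.134}]' 0.14; python3 -c "
from h import *
delta([*KN[0],.117],84.8)"
```

```text
t: 51.15
tool_pos: [0.6447, -0.0375, 0.1611]
orientation: [2.319, 2.107, 0.025]
force: [-0.5, -0.3, -0.4]
opening: 0.0401
delta [-0.0003  0.0007  0.0441] toolx 84.52 spin [(np.float64(-3.146), np.float64(-3.19)), (np.float64(-0.005), np.float64(-0.05)), (np.float64(3.137), np.float64(3.09))] t 51.15 tcp [ 0.6447 -0.0375  0.1611] tilt 1.06
```

```bash
python3 -m pendant '[{"delta_pos":[0,0.001,0.012],"spin":0},{"delta_pos":[0,0.001,0.024],"spin":0},{"delta_pos":[0,0.001,0.036],"spin":0},{"delta_pos":[0,0.001,0.044],"spin":0},{"delta_pos":[0,0.001,0.044],"spin":0}]' 0.14 30;  python3 -m pendant '[{"delta_pos":[0,0,0],"spin":0},{"delta_pos":[0,0,0],"spin":0},{"delta_pos":[0,0,0],"spin":0},{"delta_pos":[0,0,0],"spin":0},{"delta_pos":[0,0,0],"spin":0},{"delta_pos":[0,0,0],"spin":0}]' 1 30; python3 -c "
from h import *
delta([*KN[0],.117],21.8); s=st()[0]; print(s['wrist_torque'],s['force'])"
```

```text
t: 51.65
tool_pos: [0.6453, -0.0372, 0.115]
orientation: [2.321, 2.108, 0.022]
force: [-0.3, -0.0, 0.2]
opening: 0.04
t: 52.25
tool_pos: [0.6456, -0.0373, 0.116]
orientation: [2.32, 2.107, 0.023]
force: [-2.3, 0.5, 6.0]
opening: 0.016
delta [-0.0003  0.0005 -0.001 ] toolx 84.5 spin [(np.float64(-2.047), np.float64(-2.09)), (np.float64(1.094), np.float64(1.05))] t 52.25 tcp [ 0.6456 -0.0373  0.116 ] tilt 0.94
[ 0.01080777  0.69496341 -0.05311649] [-2.27463166  0.498637    5.96452288]
```

```bash
python3 -m pendant '[{"delta_pos":[0,0,0],"spin":0.12},{"delta_pos":[0,0,0.001],"spin":0.24},{"delta_pos":[0,0,0.001],"spin":0.36},{"delta_pos":[0,0,0.001],"spin":0.48},{"delta_pos":[0,0,0.002],"spin":0.60},{"delta_pos":[0,0,0.002],"spin":0.72},{"delta_pos":[0,0,0.002],"spin":0.84},{"delta_pos":[0,0,0.003],"spin":0.94},{"delta_pos":[0,0,0.003],"spin":1.02},{"delta_pos":[0,0,0.003],"spin":1.05}]' 1 30;python3 -m pendant '[{"delta_pos":[0,0,0],"spin":0.03},{"delta_pos":[0,0,0],"spin":0.06},{"delta_pos":[0,0,0],"spin":0.08},{"delta_pos":[0,0,0],"spin":0.08}]' 1 30;python3 -c "
from h import *
delta([*KN[0],.117],21.8); s=st()[0]; print(s['wrist_torque'],s['force'])"
```

```text
t: 53.25
tool_pos: [0.6463, -0.0378, 0.1132]
orientation: [-3.072, -0.659, -0.028]
force: [4.2, -2.3, -2.5]
opening: 0.016
t: 53.65
tool_pos: [0.6464, -0.0379, 0.1131]
orientation: [-3.095, -0.535, -0.028]
force: [1.8, -1.6, -3.1]
opening: 0.0159
delta [-0.0001 -0.0003 -0.0039] toolx 19.63 spin [(np.float64(-3.179), np.float64(-2.09)), (np.float64(-0.038), np.float64(1.05)), (np.float64(3.104), np.float64(4.19))] t 53.65 tcp [ 0.6464 -0.0379  0.1131] tilt 1.02
[-0.32644562 -0.3095949   0.50873187] [ 1.840419   -1.60424858 -3.1180486 ]
```

```bash
python3 -m pendant '[{"delta_pos":[0,0,0],"spin":0},{"delta_pos":[0,0,0],"spin":0},{"delta_pos":[0,0,0],"spin":0},{"delta_pos":[0,0,-0.03],"spin":0},{"delta_pos":[0,0,-0.065],"spin":0},{"delta_pos":[0,0,-0.065],"spin":0}]' 0.14; python3 -c "
from h import *
delta([*KN[3],.165],-5.3)
r=cam('side');crop(r['color'],280,200,60,50,6,'pics/s30.png')"
```

```text
t: 54.25
tool_pos: [0.6484, -0.0384, 0.1847]
orientation: [3.093, 0.536, 0.042]
force: [-0.1, -0.7, 0.8]
opening: 0.0405
delta [-0.1258  0.0437  0.0167] toolx 19.65 spin [(np.float64(-2.706), np.float64(-1.62)), (np.float64(0.435), np.float64(1.52))] t 54.25 tcp [ 0.6484 -0.0384  0.1847] tilt 1.53
```

View pics/s30.png

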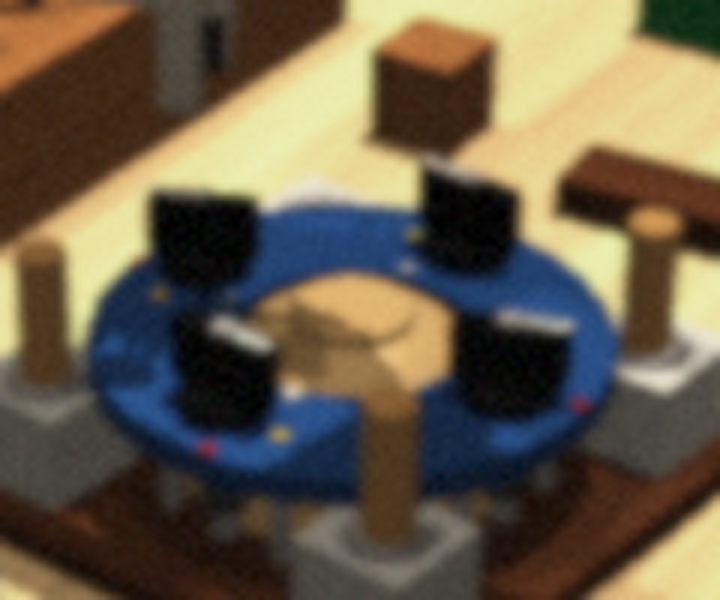

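Knobs 1 and 3 are home. Now knob 4.

```bash
python3 -m pendant '[{"delta_pos":[-0.04,0.014,0],"spin":-0.14},{"delta_pos":[-0.08,0.028,0],"spin":-0.28},{"delta_pos":[-0.11,0.038,0],"spin":-0.42},{"delta_pos":[-0.126,0.0437,0],"spin":-0.56},{"delta_pos":[-0.126,0.0437,0],"spin":-0.70},{"delta_pos":[-0.126,0.0437,0],"spin":-0.84},{"delta_pos":[-0.126,0.0437,0],"spin":-0.98},{"delta_pos":[-0.126,0.0437,0],"spin":-1.12},{"delta_pos":[-0.126,0.0437,0],"spin":-1.26},{"delta_pos":[-0.126,0.0437,0],"spin":-1.40}]' 0.14; python3 -c "
from h import *
delta([*KN[3],.16],-5.3)"
```

```text
t: 55.3
tool_pos: [0.5427, -0.1215, 0.1779]
orientation: [2.006, 2.399, 0.026]
force: [-0.1, 0.2, -0.8]
opening: 0.0398
delta [-0.0007  0.0019  0.018 ] toolx 100.19 spin [(np.float64(-1.3), np.float64(-1.8)), (np.float64(1.841), np.float64(1.34))] t 55.3 tcp [ 0.5427 -0.1215  0.1779] tilt 1.27
```

```bash
python3 -m pendant '[{"delta_pos":[0,0.001,0],"spin":-0.14},{"delta_pos":[0,0.001,0],"spin":-0.28},{"delta_pos":[0,0.001,0],"spin":-0.42},{"delta_pos":[0,0.001,0],"spin":-0.56},{"delta_pos":[0,0.001,0],"spin":-0.70},{"delta_pos":[0,0.001,0],"spin":-0.84},{"delta_pos":[0,0.001,0],"spin":-0.98},{"delta_pos":[0,0.001,0],"spin":-1.12},{"delta_pos":[0,0.001,0.010],"spin":-1.26},{"delta_pos":[0,0.001,0.018],"spin":-1.30}]' 0.14; python3 -c "
from h import *
delta([*KN[3],.117],-5.3)
r=cam('side');crop(r['color'],290,200,60,50,6,'pics/s31.png')"
```

```text
t: 56.3
tool_pos: [0.5434, -0.121, 0.1585]
orientation: [0.137, 3.118, 0.008]
force: [0.4, -0.2, -1.3]
opening: 0.0397
delta [-0.0009 -0.0009  0.0415] toolx 174.98 spin [(np.float64(-3.137), np.float64(-4.94)), (np.float64(0.005), np.float64(-1.8)), (np.float64(3.146), np.float64(1.34))] t 56.3 tcp [ 0.5434 -0.121   0.1585] tilt 1.19
```

View pics/s31.png

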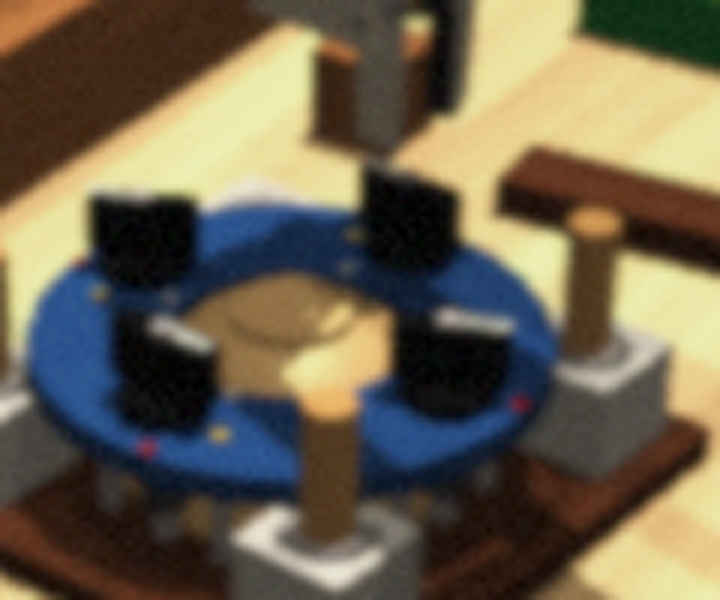

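```bash
python3 -m pendant '[{"delta_pos":[-0.001,-0.001,0.012],"spin":0},{"delta_pos":[-0.001,-0.001,0.024],"spin":0},{"delta_pos":[-0.001,-0.001,0.036],"spin":0},{"delta_pos":[-0.001,-0.001,0.041],"spin":0},{"delta_pos":[-0.001,-0.001,0.041],"spin":0}]' 0.14 30;  python3 -m pendant '[{"delta_pos":[0,0,0],"spin":0},{"delta_pos":[0,0,0],"spin":0},{"delta_pos":[0,0,0],"spin":0},{"delta_pos":[0,0,0],"spin":0},{"delta_pos":[0,0,0],"spin":0},{"delta_pos":[0,0,0],"spin":0}]' 1 30; python3 -c "
from h import *
delta([*KN[3],.117],-68.2); s=st()[0]; print(s['wrist_torque'],s['force'])"
```

```text
t: 56.85
tool_pos: [0.5434, -0.1213, 0.1143]
orientation: [0.138, 3.123, 0.01]
force: [-0.7, -0.4, 0.3]
opening: 0.0403
t: 57.45
tool_pos: [0.5439, -0.122, 0.1157]
orientation: [0.138, 3.121, 0.008]
force: [-2.4, -2.6, 5.4]
opening: 0.0156
delta [-0.0011  0.0002 -0.0013] toolx 174.92 spin [(np.float64(-2.04), np.float64(-3.84)), (np.float64(1.102), np.float64(-0.7))] t 57.45 tcp [ 0.5439 -0.122   0.1157] tilt 1.04
[-0.33760301  0.32282203 -0.07044016] [-2.35725486 -2.58022835  5.37591905]
```

```bash
python3 -m pendant '[{"delta_pos":[0,0,0],"spin":0.12},{"delta_pos":[0,0,0.001],"spin":0.24},{"delta_pos":[0,0,0.001],"spin":0.36},{"delta_pos":[0,0,0.001],"spin":0.48},{"delta_pos":[0,0,0.002],"spin":0.60},{"delta_pos":[0,0,0.002],"spin":0.72},{"delta_pos":[0,0,0.002],"spin":0.84},{"delta_pos":[0,0,0.003],"spin":0.94},{"delta_pos":[0,0,0.003],"spin":1.02},{"delta_pos":[0,0,0.003],"spin":1.05}]' 1 30;python3 -m pendant '[{"delta_pos":[0,0,0],"spin":0.03},{"delta_pos":[0,0,0],"spin":0.06},{"delta_pos":[0,0,0],"spin":0.08},{"delta_pos":[0,0,0],"spin":0.08}]' 1 30;python3 -c "
from h import *
delta([*KN[3],.117],-68.2); s=st()[0]; print(s['wrist_torque'],s['force'])"
```

```text
t: 58.45
tool_pos: [0.5441, -0.1217, 0.113]
orientation: [1.689, 2.634, 0.021]
force: [-0.9, 1.4, 1.2]
opening: 0.0158
t: 58.85
tool_pos: [0.5441, -0.1217, 0.1129]
orientation: [1.793, 2.565, 0.022]
force: [0.9, -0.8, -2.8]
opening: 0.0158
delta [-0.0004  0.0009 -0.004 ] toolx 110.11 spin [(np.float64(-3.171), np.float64(-3.84)), (np.float64(-0.03), np.float64(-0.7)), (np.float64(3.112), np.float64(2.44))] t 58.85 tcp [ 0.5441 -0.1217  0.1129] tilt 1.05
[-0.22623406 -0.24040773  0.36552187] [ 0.92607007 -0.79673835 -2.82827669]
```

```bash
python3 -m pendant '[{"delta_pos":[0,0,0],"spin":0},{"delta_pos":[0,0,0],"spin":0},{"delta_pos":[0,0,0],"spin":0},{"delta_pos":[0,0,-0.03],"spin":0},{"delta_pos":[0,0,-0.065],"spin":0},{"delta_pos":[0,0,-0.065],"spin":0}]' 0.14; python3 -c "
from h import *
delta([*KN[1],.165],-5.3)
r=cam('side');crop(r['color'],280,200,60,50,6,'pics/s32.png')"
```

```text
t: 59.45
tool_pos: [0.546, -0.1231, 0.1839]
orientation: [1.788, 2.558, 0.026]
force: [0.5, 1.0, 0.8]
opening: 0.04
delta [0.1697 0.0786 0.0197] toolx 110.11 spin [(np.float64(-1.127), np.float64(-1.8)), (np.float64(2.014), np.float64(1.34))] t 59.45 tcp [ 0.546  -0.1231  0.1839] tilt 1.5
```

View pics/s32.png

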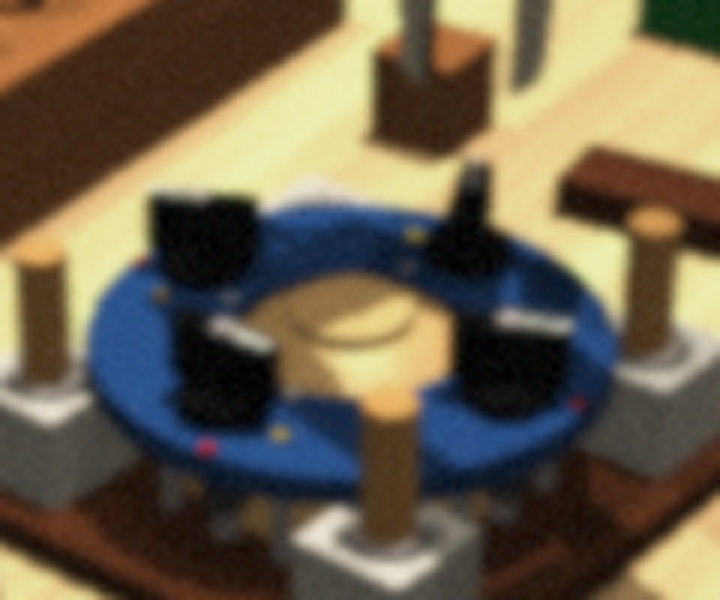

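Knob 4 has turned to its stop. Last, knob 2.

```bash
python3 -m pendant '[{"delta_pos":[0.04,0.018,0],"spin":-0.14},{"delta_pos":[0.08,0.037,0],"spin":-0.28},{"delta_pos":[0.12,0.055,0],"spin":-0.42},{"delta_pos":[0.15,0.069,0],"spin":-0.56},{"delta_pos":[0.17,0.0786,0],"spin":-0.70},{"delta_pos":[0.17,0.0786,0],"spin":-0.84},{"delta_pos":[0.17,0.0786,0],"spin":-0.98},{"delta_pos":[0.17,0.0786,0],"spin":-1.12},{"delta_pos":[0.17,0.0786,0.01],"spin":-1.127},{"delta_pos":[0.17,0.0786,0.02],"spin":-1.127}]' 0.14; python3 -c "
from h import *
delta([*KN[1],.116],-5.3)"
```

```text
t: 60.5
tool_pos: [0.5605, 0.064, 0.1607]
orientation: [0.15, 3.115, 0.006]
force: [-0.6, 0.8, 0.4]
opening: 0.0403
delta [-0.0005 -0.0006  0.0448] toolx 174.47 spin [(np.float64(-3.146), np.float64(-4.6)), (np.float64(-0.004), np.float64(-1.46)), (np.float64(3.138), np.float64(1.68))] t 60.5 tcp [0.5605 0.064  0.1607] tilt 1.32
```

```bash
python3 -m pendant '[{"delta_pos":[-0.001,-0.001,0.012],"spin":0},{"delta_pos":[-0.001,-0.001,0.024],"spin":0},{"delta_pos":[-0.001,-0.001,0.036],"spin":0},{"delta_pos":[-0.001,-0.001,0.044],"spin":0},{"delta_pos":[-0.001,-0.001,0.044],"spin":0}]' 0.14 30;  python3 -m pendant '[{"delta_pos":[0,0,0],"spin":0},{"delta_pos":[0,0,0],"spin":0},{"delta_pos":[0,0,0],"spin":0},{"delta_pos":[0,0,0],"spin":0},{"delta_pos":[0,0,0],"spin":0},{"delta_pos":[0,0,0],"spin":0}]' 1 30; python3 -c "
from h import *
delta([*KN[1],.117],-68.2); s=st()[0]; print(s['wrist_torque'],s['force'])"
```

```text
t: 61.0
tool_pos: [0.5612, 0.0629, 0.1148]
orientation: [0.151, 3.118, 0.005]
force: [0.2, 0.2, 0.2]
opening: 0.0403
t: 61.6
tool_pos: [0.5619, 0.063, 0.116]
orientation: [0.151, 3.117, 0.006]
force: [-1.5, 0.5, 7.0]
opening: 0.0159
delta [-0.      0.0004 -0.001 ] toolx 174.45 spin [(np.float64(-2.048), np.float64(-3.5)), (np.float64(1.093), np.float64(-0.36))] t 61.6 tcp [0.5619 0.063  0.116 ] tilt 1.24
[0.08115811 0.20177471 0.08374445] [-1.52694355  0.47380284  7.00059071]
```

```bash
python3 -m pendant '[{"delta_pos":[0,0,0],"spin":0.12},{"delta_pos":[0,0,0.001],"spin":0.24},{"delta_pos":[0,0,0.001],"spin":0.36},{"delta_pos":[0,0,0.001],"spin":0.48},{"delta_pos":[0,0,0.002],"spin":0.60},{"delta_pos":[0,0,0.002],"spin":0.72},{"delta_pos":[0,0,0.002],"spin":0.84},{"delta_pos":[0,0,0.003],"spin":0.94},{"delta_pos":[0,0,0.003],"spin":1.02},{"delta_pos":[0,0,0.003],"spin":1.05}]' 1 30;python3 -m pendant '[{"delta_pos":[0,0,0],"spin":0.03},{"delta_pos":[0,0,0],"spin":0.06},{"delta_pos":[0,0,0],"spin":0.08},{"delta_pos":[0,0,0],"spin":0.08}]' 1 30;python3 -c "
from h import *
delta([*KN[1],.117],-68.2); s=st()[0]; print(s['wrist_torque'],s['force'])"; python3 -m pendant '[{"delta_pos":[0,0,0],"spin":0},{"delta_pos":[0,0,0],"spin":0},{"delta_pos":[0,0,0],"spin":0},{"delta_pos":[0,0,-0.03],"spin":0},{"delta_pos":[0,0,-0.07],"spin":0},{"delta_pos":[0,0,-0.11],"spin":0},{"delta_pos":[0,0,-0.11],"spin":0}]' 0.14; python3 -c "
from h import *
delta([.35,-.35,.23])"
```

```text
t: 62.6
tool_pos: [0.5619, 0.0631, 0.1131]
orientation: [1.698, 2.623, 0.022]
force: [-1.0, -0.5, 1.3]
opening: 0.0161
t: 63.0
tool_pos: [0.5619, 0.0631, 0.113]
orientation: [1.801, 2.554, 0.023]
force: [0.4, -0.3, -0.4]
opening: 0.0157
delta [ 0.0003  0.0003 -0.004 ] toolx 109.6 spin [(np.float64(-3.18), np.float64(-3.5)), (np.float64(-0.038), np.float64(-0.36)), (np.float64(3.103), np.float64(2.78))] t 63.0 tcp [0.5619 0.0631 0.113 ] tilt 1.24
[-0.19814036 -0.0794458   0.36304156] [ 0.41742017 -0.26449578 -0.43288551]
t: 63.7
tool_pos: [0.5629, 0.0629, 0.2304]
orientation: [1.796, 2.547, 0.033]
force: [1.1, -0.2, 1.1]
opening: 0.0401
delta [-0.3175 -0.339  -0.0077] toolx 109.6 spin None t 63.7 tcp [0.5629 0.0629 0.2304] tilt 1.86
```

```bash
python3 -m pendant '[{"delta_pos":[-0.317,-0.339,0],"spin":0},{"delta_pos":[-0.317,-0.339,0],"spin":0},{"delta_pos":[-0.317,-0.339,0],"spin":0},{"delta_pos":[-0.317,-0.339,0],"spin":0},{"delta_pos":[-0.317,-0.339,0],"spin":0},{"delta_pos":[-0.317,-0.339,0],"spin":0},{"delta_pos":[-0.317,-0.339,0],"spin":0},{"delta_pos":[-0.317,-0.339,0],"spin":0},{"delta_pos":[-0.317,-0.339,0],"spin":0},{"delta_pos":[-0.317,-0.339,0],"spin":0}]' 0.14; python3 -c "
from h import *
r=cam('side','pics/s33.png'); print([marks('side',r,l) for l in ('ring_mid','pin2_mid','pin3_mid','pin4_mid')])
r=cam('top','pics/t33f.png');crop(r['color'],285,222,50,50,8,'pics/t33.png')
print([marks('top',r,l) for l in ('ring_mid','pin2_mid','pin3_mid','pin4_mid')])
print([marks('top',r,l)[:1] for l in ('can','bowl','mug','plank','blank')])"
```

```text
t: 64.7
tool_pos: [0.3474, -0.353, 0.2218]
orientation: [1.802, 2.543, 0.031]
force: [0.9, 0.2, 0.5]
opening: 0.0402
[[(0.75, array([ 0.5549, -0.0316,  0.0855]))], [(0.47, array([ 0.437 , -0.1233,  0.0884])), (0.22, array([ 0.6475, -0.1444,  0.068 ]))], [(0.78, array([0.555 , 0.2532, 0.0553])), (0.77, array([0.4624, 0.0784, 0.086 ])), (0.76, array([0.4851, 0.2572, 0.0555])), (0.5, array([ 0.4422, -0.122 ,  0.0894])), (0.2, array([ 0.4595, -0.0216,  0.1096]))], [(0.76, array([0.6673, 0.065 , 0.0805]))]]
[[(0.59, array([ 0.5541, -0.0302,  0.0877]))], [(0.39, array([ 0.4441, -0.1207,  0.0832]))], [(0.56, array([0.4841, 0.2602, 0.0578])), (0.54, array([0.5603, 0.2591, 0.0547])), (0.41, array([0.458 , 0.0836, 0.087 ]))], [(0.48, array([0.6689, 0.064 , 0.0878]))]]
[[(0.83, array([ 7.145e-01,  3.683e-01, -7.000e-04]))], [(0.89, array([ 0.4639,  0.5576, -0.0017]))], [(0.63, array([ 0.4728, -0.5528,  0.0026]))], [(0.73, array([ 0.5077, -0.3477,  0.0021]))], [(0.54, array([ 0.7176, -0.3618,  0.0011]))]]
```

View pics/t33.png

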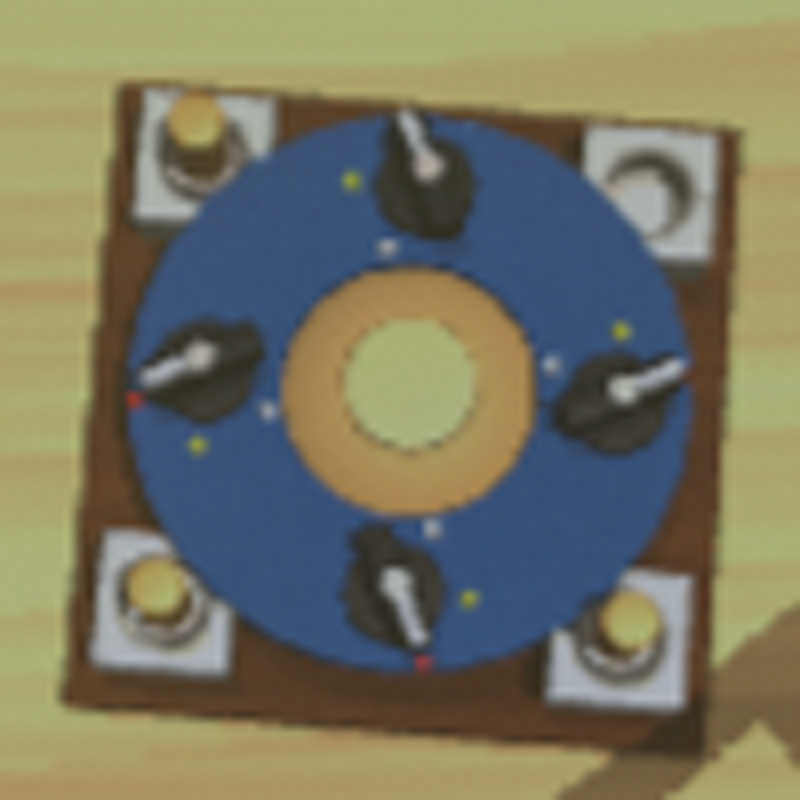

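View pics/s33.png

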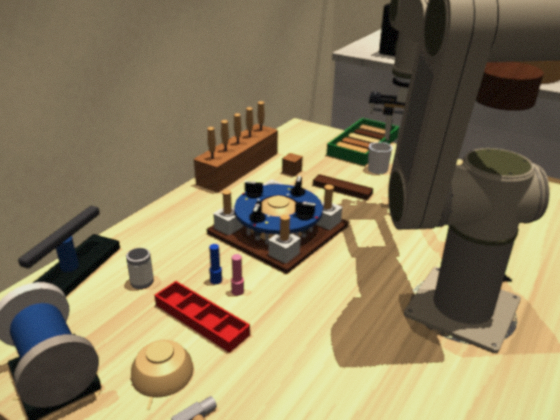

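The pointers stand at about 22°, 116°, −157° and −65°. Their stops are at 22°, 112°, −158° and −68°, so all four knobs read at least 2.1 rad. The ring reads about 0.086 m, the three pins are upright in bores 1–3, the bystanders are in place and the arm is clear. The caddy has been knocked, but it is already empty. Handing in.

```bash
python3 -c "
from h import *
print(robot.close_job())"
```

```text
the job is handed in; nothing more can be done
None
```

I put all three pins home in the chuck and turned all four knobs to their stops in star order. The job is handed in at about 65 s of the 210 s; it reports no verdict.

- **Pins:** the red caddy held three pins, and they now stand upright in sockets 1, 2 and 3, let go. The network put their half-way points at 80 to 89 mm above the bench in the last readings, with 85 mm being fully home. The top picture shows them upright in the bores.
- **Knobs:** I went 3, 1, 4, 2 to half way (yellow), then 3, 1, 4, 2 to the stop. The wrist torque rose to 0.36–0.65 N·m at each stop. The pointers read about 2.1 to 2.2 rad, and knobs 2 and 4 lie a few degrees short of nominal, within my reading error.
- **Ring:** its top reads 85.5 mm in the side camera and 87.7 mm in the top camera, below the 88.2 mm limit. I did not measure its tilt directly.
- **Other things:** the can, bowl, mug, plank and blank showed no shift in the last pictures, and I did not touch the blue and pink look-alikes. Something other than the robot knocked the caddy aside after it was empty.
- **One hiccup:** my first grip on knob 3 was too low and closed on 26 mm instead of the 16 mm bar. It turned the knob about 0.2 rad before I re-gripped higher.

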